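# Temperature check and weighing of a sample bottle in its bail carrier

## Robot

A 6-joint arm with a two-finger parallel gripper is mounted at the origin on the work surface. World frame = base frame: x ahead of the robot, y to its left, z up, the work surface at z = 0. Lengths are in m, angles in rad, forces in N, time in s.
With the tool pointing down it reaches from about 0.3 to 0.875 m from the base axis. Payload 6.4 kg.
Tool frame: the origin (TCP) lies at the very end of the fingers, on their centre line; the grasp point (between the pads) lies 19 mm behind it (ctrl.pinch_z is the distance from the TCP to the grasp point, in m); z points along the fingers, y is the line along which they close (so a half turn about z gives the same grasp; the last joint's range is limited). The gripper opens to 85 mm and grips with 20 to 120 N. Pads are 22 mm wide; open, the fingers measure 114 mm over their backs; the gripper's body (76 mm by 85 mm) begins 54 mm behind the grasp point. The pads swing forward as they close: fully open they stand 13 mm farther back than shut.
Start: joints at [-1.371, 0.181, 1.607, -0, 1.354, -0.206], TCP at [0.227, -0.528, 0.192] pointing down, gripper open.
Joint ranges: [-2.99, 2.99], [-0.89, 2.07], [0.3, 2.58], [-1.14, 4.28], [0, 2.63], [-3.12, 3.12]. Speed limits (rad/s): [2.57, 2.57, 3.01, 3.14, 3.14, 3.14].

## Interface

Orientations are given as a 3x3 rotation matrix whose columns are the frame's x, y, z axes.
In Python, from bench import ctrl, cams gives the robot as it stands. The module is installed in compiled form; this text tells all that it offers.
- The arm moves only by the tool play_rows, never from a script. Its argument "steps" is a list that holds one entry, the list of rows, each a list of 7 numbers: the turn, a rotation vector about the world's x, y, z in rad, then the shift along the world's x, y, z in m, then the closure, from 0 (fully open) to 1 (shut). In form: [[[wx, wy, wz, x, y, z, grip], ...]]. A call has 1 to 20 rows; each row is the pose to reach, as a shift and turn from the pose commanded when the call began; what a row does not reach only later rows make up. A row lasts 1/8 s, in which the tool goes at most 62.5 mm and 10.7 degrees, less where a joint would pass 70% of its speed; a pose out of reach is approached as far as the arm can. A call with a gripper value outside its range is refused whole. The fingers move at their own pace and stop on an object; the grip force is fixed at half the most. Time passes only in rows, so rows that repeat a pose let the fingers close. It gives the time, the measured TCP pose, the force, the opening and the grip force at its end, in the units of the state.
- ctrl.get_obs(): the state, without advancing time (a new reading comes with each control period).
- cams.grab_frame(name): name is "scene" or "top" or "wrist"; returns a dict with "pixels" (420x560x3 uint8, red, green, blue), "z_map" (420x560 float32, m along the optical axis (not along the pixel's ray), 0 where there is no reading), "fx", "fy", "cx", "cy" (pixels), "rvec" (rotation vector, rad) and "tvec" (3), from world to camera coordinates, as OpenCV has them; the wrist camera has in their place "mount" (4x4, takes a point from camera to tool coordinates, whose origin is the TCP and whose axes are the flange's). Camera axes: x right, y down, z forward; pixel columns grow to the right and rows downward; lengths in m; the calibration is good to about 2 mm. A picture is of the moment at which its call begins: read the wrist's pose just before it.
- ctrl.job_done(): hands the job in; it is judged then, once.
The state is a dict: "time": time; "joint_pos": joint angles; "joint_velocities": joint speeds; "joint_efforts": joint torques, N m; "tcp_pos": TCP position; "tcp_rot": TCP orientation; "ft_force": force on the tool from outside, world axes, zero at the start; "torque": the same for the moment, N m; "opening": opening from 0.0 (shut) to 1.0 (fully open); "gripper_force": force on a finger pad.
Only numpy, scipy, OpenCV 4.12 (cv2) and the standard library are available. Lean on these libraries where they do the work, as an engineer would, in place of code of your own. Each camera call takes 0.05 s, during which the arm holds its last target. There are 200 camera calls.

## Task

Book in the sample bottle: pick up its top-heavy carrier by the bail handle and hang it over the round mat in front of the infrared thermometer, with the bottle raised to lens height, upright and still for the seven seconds that the reading takes. Then set the carrier gently on the middle of the balance pan and let go. The bottle stays in its carrier and is not touched, the carrier must never lean far over, and everything else on the bench is left alone.

Things in the scene. Friction and masses are not known exactly. Their poses are not given: they have to be found in the camera images.
- carrier: Bottle carrier: round grey tub, 92 mm outside diameter, 45 mm high, floor 5 mm thick, 0.20 kg, centre of mass about 12 mm up. Origin: centre of its underside; z up through the tub, y along the line of the two bail pivots. Starts level on the bench. With its bottle it is top-heavy: hung by the bail it topples slowly about its y axis (time constant 0.5 to 0.9 s) unless corrected
- pivot (a point): Midpoint between the two bail pivots, 32 mm above the carrier's underside; axes as the carrier's. The common centre of mass of tub and bottle lies nominally 31 mm above this point and their moment of inertia about the y axis through it is nominally 0.0030 kg m2
- bail (a joint): Angle of the bail handle relative to the carrier, rad: 0 = upright in the carrier's frame (as at the start, held by its spring), positive = bail leaning to the carrier's +x; stops at -1.3 and 1.3. The pivots have a weak spring to 0, 0.10 N m/rad, and grease damping 0.08 N m s/rad, no dry friction: turning the held bail towards +x pushes the tub and bottle to lean towards +x
- bail_grip (a point): Centre of the bail's black bar grip, 195 mm from the pivot line (227 mm above the carrier's underside when upright); z from pivots to grip, y along the bar. Flat-sided bar 24 mm wide (x), 26 mm high, 80 mm long (y), to be pinched across its 24 mm. The steel bail is 120 mm wide over its arms, flat bars 13 mm wide and 11 mm outside the tub; bail mass 0.04 kg
- sample: White bottle standing loose in the tub, about 2 mm play all round; diameter 79 mm, height 180 mm with its 52 mm wide cap (top 185 mm above the carrier's underside, 29 mm below the underside of the grip). Origin: centre of its underside, z up. Nominal 0.55 kg, really 0.85 to 1.2 of that; centre of mass about 77 mm above its underside
- thermometer: Infrared thermometer on a fixed stand. Origin: centre of the underside of the round black mat, 100 mm diameter and 3 mm thick, on the bench over which the sample is held; +x points along the bench from the mat to the stand (steel foot 80 x 90 mm, post centre 235 mm from the origin, 219 mm tall)
- lens (a point): Centre of the lens face of the thermometer: 129 mm from the mat's centre, 140 mm above the bench, at the end of a 48 mm thick barrel that points to over the mat. The bottle is at lens height when the carrier's underside is about 65 mm above the bench
- balance: Fixed bench balance, white housing 235 x 185 mm, with a display at its -x end and a square steel pan on top. Origin: on the bench under the housing
- pan (a point): Centre of the upper face of the balance pan, 155 (x) x 165 (y) mm, flat without rim, 50 mm above the bench
- amber: Bystander: small brown bottle, diameter 60 mm, height 120 mm; origin at centre of underside
- jar: Bystander: small white bottle, diameter 64 mm, height 130 mm; origin at centre of underside
- beaker: Bystander: glass beaker, diameter 68 mm, height 85 mm; origin at centre of underside
- rack: Bystander: test tube rack with capped tubes, 62 x 160 mm, 96 mm high; origin at centre of underside
- tipbox: Bystander: blue pipette tip box, 85 x 120 mm, 56 mm high; origin at centre of underside
- washbottle: Bystander: white wash bottle, diameter 66 mm, about 185 mm high with its spout; origin at centre of underside
Things that resemble listed ones, but are neither listed nor needed, are in the scene too. Leave any green or orange look-alike of the carrier alone. What is shaped like the sample but green or pink is not meant.

How it is judged:
On the way:
1. the carrier hangs upright and still over the mat, with the bottle at lens height, for 6 s (horizontal distance between carrier and thermometer below 0.04 m and height (world z) of carrier between 0.035 and 0.105 m and angle between carrier's own z axis and vertical below 0.15 rad and linear speed of carrier below 0.12 m/s and contact force between carrier and thermometer below 0.2 N), for 6 s.
At the end, for the whole second after the job is handed in: the carrier stands level on the balance pan, its centre within 35 mm of the pan's centre, the bottle upright in its tub, released and at rest (horizontal distance between carrier and pan below 0.035 m and z of carrier in the frame of pan between -0.006 and 0.006 m and angle between carrier's own z axis and vertical below 0.05 rad and angle between sample's own z axis and vertical below 0.06 rad and z of sample in the frame of carrier below 0.01 m and horizontal distance between sample and carrier below 0.006 m and linear speed of each of carrier, sample below 0.02 m/s); the robot touches nothing.
It fails at once if the carrier leans more than 0.35 rad, or the bottle more than 0.40 rad (angle between carrier's own z axis and vertical above 0.35 rad or angle between sample's own z axis and vertical above 0.4 rad).
It fails at once if the bottle is lifted out of its carrier (z of sample in the frame of carrier above 0.025 m).
It fails at once if the robot touches the bottle (contact force between any of the fingers, the arm and sample above 1 N).
It fails at once if the carrier is slammed or pressed onto the balance (over 50 N) (contact force between carrier and balance above 50 N).
It fails at once if a bystander is disturbed (distance of any of amber, jar, beaker, rack, tipbox, washbottle from where it was at the start of the episode above 0.03 m).
It also fails if it takes over 72 s, if anything falls off the work surface, if the arm or the gripper's body presses on something with over 40 N, if the wrist force passes 120 N, or if a joint passes its speed limit or range.

## Working session

There is one attempt and no reset: what is moved stays moved. The work goes in short steps, Python scripts to look and compute and a tool call to move; the robot and the scene stay as the last step left them, time stands still between calls to the robot, and variables do not carry over. Pictures are saved under pics/ and viewed, at most 11 in all, crops included, and the job is handed in when it is done.

Besides the shell and the picture viewer there is one more tool, called after ">>>" as a command line: name --argument value ..., lists and objects as JSON in quotes. play_rows: Moves the arm, as the interface text tells. Its arguments: {"type":"object","properties":{"steps":{"type":"array","items":{"type":"array","items":{"type":"array","items":{"type":"number"}}}}},"required":["steps"]}

```bash
mkdir -p pics; ls
cat > h.py <<'E'
import numpy as np, cv2
from bench import ctrl, cams
def pts(f):
    z=f["z_map"];v,u=np.indices(z.shape)
    P=np.stack([(u-f["cx"])/f["fx"]*z,(v-f["cy"])/f["fy"]*z,z],-1)
    if "rvec" in f:
        R=cv2.Rodrigues(np.array(f["rvec"],float))[0];t=np.array(f["tvec"],float).ravel()
        return (P-t)@R
    o=ctrl.get_obs();M=np.array(f["mount"]);Q=P@M[:3,:3].T+M[:3,3]
    return Q@np.array(o["tcp_rot"]).T+np.array(o["tcp_pos"])
E
python3 - <<'E'
from h import *
for n in ("top","scene"):
    f=cams.grab_frame(n);np.save(n+"_p.npy",pts(f));np.save(n+"_c.npy",f["pixels"])
    cv2.imwrite(f"pics/{n}1.png",f["pixels"][:,:,::-1])
    print(n,f["fx"],f["cx"],f["cy"],f["rvec"],f["tvec"])
print(ctrl.get_obs(),ctrl.pinch_z)
E
```

```text
pics
top 447.11350234411714 279.3570610811948 209.2708033392204 [ 2.18622825 -2.14817749  0.14039435] [-0.05324     0.51047029  1.55868213]
scene 542.8076175782982 277.2708576743524 218.48957320213054 [ 1.78113651  1.99245023 -0.62960875] [ 0.11129093 -0.30631465  2.10110608]
{'time': 0.1, 'joint_pos': array([-1.37135293e+00,  1.81427015e-01,  1.60790822e+00,  4.05940316e-05,
        1.35381474e+00, -2.06272000e-01]), 'joint_velocities': array([ 0.00034167, -0.00131731, -0.00330607,  0.0010875 , -0.0013781 ,
       -0.0005275 ]), 'joint_efforts': array([-2.01186924e-05, -4.45876873e+01, -3.52241743e+01, -2.41327298e-04,
        4.17754796e-03, -2.78812263e-05]), 'tcp_pos': array([ 0.22687067, -0.52774685,  0.19099654]), 'tcp_rot': array([[ 9.18823793e-01,  3.94667917e-01, -2.69685888e-04],
       [ 3.94667847e-01, -9.18822582e-01,  1.53430378e-03],
       [ 3.57746991e-04, -1.51619116e-03, -9.99998787e-01]]), 'ft_force': array([-0.22457307, -0.92368574, -0.18817247]), 'torque': array([ 0.00373563, -0.05212849,  0.01762709]), 'gripper_force': 0.0, 'opening': 0.9988623328669934} 0.0187
```

View pics/top1.png

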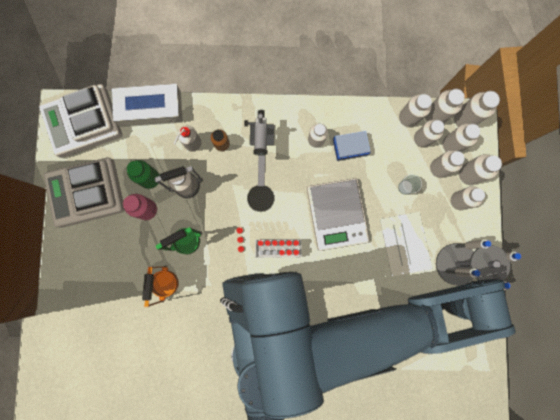

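View pics/scene1.png

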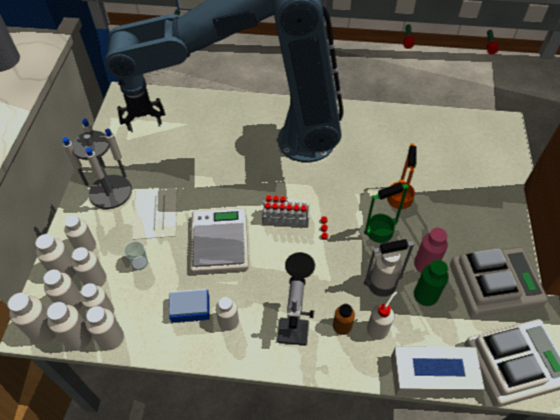

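Top view: carrier with white bottle at about (180,180), black grip at (172,174). The mat is at (261,198), and the pan at (338,205) with its display at the bottom end. Scene view: carrier at (388,265), mat at (299,265), pan at (218,247). The green and orange look-alikes are just nearer the robot.

Run:
```python
from h import *
def show(n,u0,u1,v0,v1,cond,name):
    p=np.load(n+"_p.npy")[v0:v1,u0:u1];c=np.load(n+"_c.npy")[v0:v1,u0:u1].astype(int)
    m=cond(p,c)
    if m.sum()<5: print(n,name,m.sum());return
    q=p[m];xy=q[:,:2].astype(np.float32)
    print(n,name,m.sum(),"med",np.median(q,0).round(4),"rect",np.round(cv2.minAreaRect(xy)[0],4),np.round(cv2.minAreaRect(xy)[1],4),np.round(cv2.minAreaRect(xy)[2],2),"z",np.percentile(q[:,2],[5,95]).round(3))
    if "grip" in name:
        w,V=np.linalg.eigh(np.cov(xy.T));print("  axis",np.degrees(np.arctan2(V[1,1],V[0,1])).round(1),np.sqrt(w*12).round(3))
dark=lambda c:c.max(-1)<70
for n,b in (("top",(145,210,150,205)),("scene",(360,425,225,300))):
    show(n,*b,lambda p,c:dark(c)&(p[...,2]>.205)&(p[...,2]<.26),"grip")
    show(n,*b,lambda p,c:(p[...,2]>.178)&(p[...,2]<.192)&(c.min(-1)>110),"captop")
    show(n,*b,lambda p,c:(p[...,2]>.03)&(p[...,2]<.05),"tubrim")
show("top",240,280,180,215,lambda p,c:dark(c)&(abs(p[...,2])<.02),"mat")
show("scene",275,325,245,285,lambda p,c:dark(c)&(abs(p[...,2])<.02),"mat")
show("top",230,290,100,200,lambda p,c:(p[...,2]>.09)&(p[...,2]<.19),"barrel")
show("top",230,290,100,200,lambda p,c:(p[...,2]>.195),"posttop")
show("scene",270,325,265,350,lambda p,c:(p[...,2]>.09)&(p[...,2]<.19),"barrel")
show("top",305,375,170,255,lambda p,c:(p[...,2]>.045)&(p[...,2]<.06),"pan")
show("top",305,375,170,255,lambda p,c:(p[...,2]>.02)&(p[...,2]<.07),"housing")
show("scene",180,255,200,280,lambda p,c:(p[...,2]>.045)&(p[...,2]<.06),"pan")
show("scene",180,255,200,280,lambda p,c:(p[...,2]>.02)&(p[...,2]<.07),"housing")
show("top",155,205,220,260,lambda p,c:dark(c)&(p[...,2]>.19),"greengrip")
show("scene",355,410,170,240,lambda p,c:dark(c)&(p[...,2]>.19),"greengrip")
show("scene",410,450,225,310,lambda p,c:(p[...,2]>.1),"bottles z")
show("top",120,158,155,190,lambda p,c:(p[...,2]>.1),"greenbottle")
show("top",120,158,190,222,lambda p,c:(p[...,2]>.1),"pinkbottle")
show("top",175,203,120,152,lambda p,c:(p[...,2]>.08),"wash")
for n,(a,b,c,d) in (("top",(140,215,130,210)),("scene",(350,445,220,310))):
    im=np.load(n+"_c.npy")[c:d,a:b,::-1]
    im=cv2.resize(im,(390,400),interpolation=cv2.INTER_CUBIC); 
    globals()[n]=im
cv2.imwrite("pics/crop.png",np.hstack([top,scene]))
```

```text
top grip 195 med [0.5929 0.2899 0.2403] rect [0.591 0.299] [0.0243 0.0958] 18.76 z [0.234 0.245]
  axis 108.7 [0.024 0.078]
top captop 76 med [0.5809 0.2879 0.1856] rect [0.5795 0.2879] [0.0207 0.0443] 20.26 z [0.182 0.19 ]
top tubrim 167 med [0.5801 0.2747 0.0417] rect [0.5958 0.3312] [0.1151 0.2013] 13.65 z [0.032 0.048]
scene grip 298 med [0.6035 0.2908 0.2368] rect [0.6014 0.2934] [0.0288 0.1204] 21.7 z [0.219 0.244]
  axis 108.8 [0.025 0.087]
scene captop 118 med [0.611  0.2956 0.184 ] rect [0.669  0.2915] [0.0438 0.1537] 87.5 z [0.18  0.189]
scene tubrim 414 med [0.6123 0.2916 0.0409] rect [0.5282 0.3268] [0.2696 0.1917] 1.28 z [0.032 0.048]
top mat 474 med [0.5546 0.0257 0.004 ] rect [0.5532 0.0263] [0.085  0.0871] 1.08 z [-0.003  0.011]
scene mat 557 med [0.5602 0.0259 0.0022] rect [0.5593 0.0271] [0.0942 0.0923] 5.4 z [-0.004  0.008]
top barrel 542 med [0.7467 0.0257 0.1563] rect [0.7566 0.0424] [0.1525 0.075 ] 2.91 z [0.142 0.165]
top posttop 55 med [0.7801 0.0186 0.2259] rect [0.5613 0.0036] [0.4734 0.0134] 5.46 z [0.201 1.608]
scene barrel 725 med [0.7675 0.0297 0.1539] r
[... 462 characters left out ...]
] 10.8 z [0.03  0.054]
top greengrip 216 med [0.3927 0.2784 0.2397] rect [0.3797 0.1428] [0.3467 0.0678] 83.46 z [0.23  0.245]
  axis 91.7 [0.051 0.124]
scene greengrip 283 med [0.4045 0.2846 0.2347] rect [0.9099 0.2106] [0.1175 1.1168] 80.82 z [0.203 0.243]
  axis 166.0 [0.083 0.325]
scene bottles z 1430 med [0.6002 0.4254 0.1451] rect [0.9787 0.2868] [0.1398 1.0368] 72.4 z [0.107 0.184]
top greenbottle 526 med [0.6104 0.4166 0.1477] rect [0.4779 0.2157] [0.5698 0.0766] 56.62 z [0.112 0.186]
top pinkbottle 517 med [0.4992 0.4212 0.1487] rect [0.4385 0.2137] [0.5228 0.0774] 73.31 z [0.114 0.184]
top wash 342 med [0.7423 0.2727 0.1203] rect [0.5412 0.1543] [0.5549 0.0783] 31.9 z [0.091 0.177]
```

View pics/crop.png

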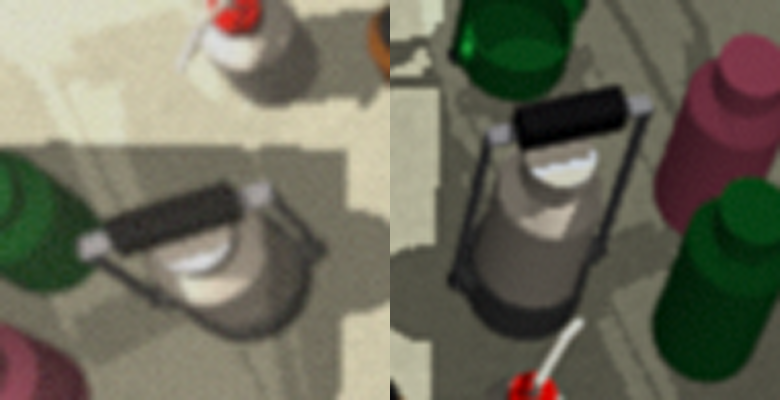

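>>> play_rows --steps '[[[0,0,0,0,0,0.06,0],[0,0,0,0,0,0.12,0],[0,0,0.1,0.023,0.051,0.14,0],[0,0,0.2,0.046,0.102,0.14,0],[0,0,0.3,0.07,0.155,0.14,0],[0,0,0.4,0.093,0.206,0.14,0],[0,0,0.5,0.116,0.257,0.14,0],[0,0,0.6,0.139,0.308,0.14,0],[0,0,0.7,0.162,0.36,0.14,0],[0,0,0.8,0.186,0.411,0.14,0],[0,0,0.9,0.209,0.462,0.14,0],[0,0,1.0,0.232,0.513,0.14,0],[0,0,1.1,0.255,0.565,0.14,0],[0,0,1.2,0.278,0.616,0.14,0],[0,0,1.3,0.302,0.667,0.14,0],[0,0,1.4,0.325,0.718,0.14,0],[0,0,1.45,0.348,0.77,0.14,0],[0,0,1.494,0.37,0.818,0.14,0],[0,0,1.494,0.37,0.818,0.14,0],[0,0,1.494,0.37,0.818,0.14,0]]]'

```text
time: 2.6
tcp_pos: [0.5966, 0.2895, 0.3309]
tcp_rot: [[-0.323, 0.946, -0.002], [0.946, 0.323, -0.001], [-0.0, -0.002, -1.0]]
ft_force: [-0.9, 0.1, -0.1]
opening: 0.999
gripper_force: 0.0
```

Run:
```python
from h import *
o=ctrl.get_obs();f=cams.grab_frame("wrist");p=pts(f);c=f["pixels"]
cv2.imwrite("pics/w1.png",c[:,:,::-1])
print(o["time"],o["tcp_pos"],o["tcp_rot"],o["joint_pos"],f["mount"],f["fx"],f["cx"],f["cy"],o["ft_force"],o["torque"])
np.save("w_p.npy",p);np.save("w_c.npy",c)
m=(c.max(-1)<70)&(p[...,2]>.22)&(p[...,2]<.25)&(np.hypot(p[...,0]-.597,p[...,1]-.29)<.07)
q=p[m];r=cv2.minAreaRect(q[:,:2].astype(np.float32));print(m.sum(),r,np.percentile(q[:,2],[5,50,95]))
w,V=np.linalg.eigh(np.cov(q[:,:2].T));print(np.degrees(np.arctan2(V[1,1],V[0,1])),np.sqrt(w*12))
m=(c.min(-1)>100)&(p[...,2]>.178)&(p[...,2]<.192)&(np.hypot(p[...,0]-.597,p[...,1]-.29)<.07)
q=p[m];print(m.sum(),cv2.minAreaRect(q[:,:2].astype(np.float32)),cv2.minEnclosingCircle(q[:,:2].astype(np.float32)))
```

```text
2.6 [0.59663371 0.28948909 0.33090064] [[-3.23273178e-01  9.46304437e-01 -1.53764717e-03]
 [ 9.46305640e-01  3.23272227e-01 -8.38385654e-04]
 [-2.96289438e-04 -1.72611179e-03 -9.99998466e-01]] [ 2.73373092e-01  3.09206946e-01  1.17660266e+00 -3.93595752e-04
  1.65748994e+00 -5.58467668e-02] [[-4.93286398e-04 -9.45899265e-01 -3.24460070e-01  8.23869361e-02]
 [ 9.99999867e-01 -5.14535033e-04 -2.03045741e-05 -7.20169124e-04]
 [-1.47739991e-04 -3.24460037e-01  9.45899394e-01 -1.81695165e-01]
 [ 0.00000000e+00  0.00000000e+00  0.00000000e+00  1.00000000e+00]] 329.3984868340459 279.761017806982 211.38261744685545 [-0.87948208  0.11530526 -0.08960679] [-0.03255312 -0.01603139  0.00917277]
2417 ((0.5909405946731567, 0.3005883991718292), (0.023550963029265404, 0.09901358187198639), 19.019302368164062) [0.23710187 0.23998829 0.24127174]
108.87558072698117 [0.02318929 0.08031239]
631 ((0.5939489603042603, 0.29047414660453796), (0.05028693750500679, 0.040561575442552567), 19.842287063598633) ((0.5941100716590881, 0.2907664477825165), 0.025723567232489586)
```

View pics/w1.png

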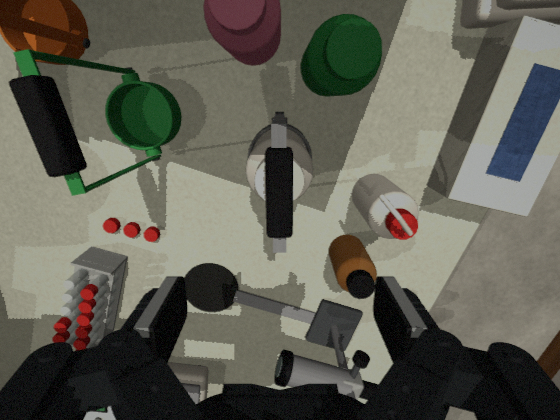

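The wrist camera looks along the bar: grip at (279,192), cap just left of the bar at (265,185). Sideways lean therefore shows as cap shift in u. I descend and grip.

>>> play_rows --steps '[[[0,0,0,-0.002,0,-0.03,0],[0,0,0,-0.002,0,-0.06,0],[0,0,0,-0.002,0,-0.09,0],[0,0,0,-0.002,0,-0.11,0],[0,0,0,-0.002,0,-0.121,0],[0,0,0,-0.002,0,-0.121,0],[0,0,0,-0.002,0,-0.121,0.3],[0,0,0,-0.002,0,-0.121,0.5],[0,0,0,-0.002,0,-0.121,0.7],[0,0,0,-0.002,0,-0.121,1],[0,0,0,-0.002,0,-0.121,1],[0,0,0,-0.002,0,-0.121,1],[0,0,0,-0.002,0,-0.121,1],[0,0,0,-0.002,0,-0.121,1]]]'

```text
time: 4.4
tcp_pos: [0.595, 0.2897, 0.2107]
tcp_rot: [[-0.323, 0.946, -0.0], [0.946, 0.323, -0.0], [-0.0, -0.0, -1.0]]
ft_force: [0.5, 0.6, 0.8]
opening: -0.001
gripper_force: 0.0
```

Run:
```python
from h import *
o=ctrl.get_obs();f=cams.grab_frame("wrist");p=pts(f);c=f["pixels"]
cv2.imwrite("pics/w2.png",c[:,:,::-1])
print(o["time"],o["tcp_pos"],o["tcp_rot"],o["opening"],o["gripper_force"],o["ft_force"],o["torque"])
np.save("w2_z.npy",f["z_map"]);np.save("w2_c.npy",c)
```

```text
4.4 [0.59497214 0.28966095 0.21072441] [[-3.23090863e-01  9.46367942e-01 -1.15257946e-04]
 [ 9.46367948e-01  3.23090855e-01 -8.01635346e-05]
 [-3.86254108e-05 -1.34976532e-04 -9.99999990e-01]] -0.0011390027170827437 0.0 [0.4774052  0.58550239 0.83252637] [-0.02154402 -0.00067788 -0.02008639]
```

View pics/w2.png

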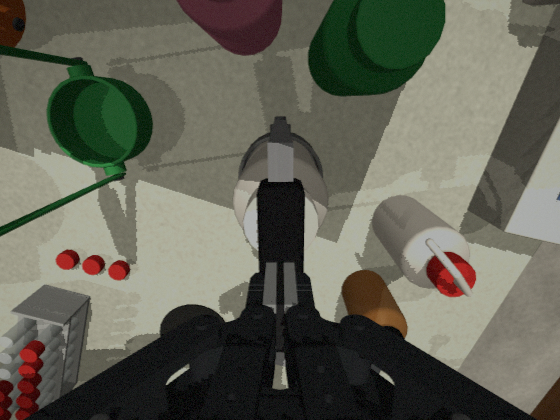

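Run:
```python
from h import *
f=cams.grab_frame("wrist")
M=np.array(f["mount"]);z=np.load("w2_z.npy");v,u=np.indices(z.shape)
P=np.stack([(u-f["cx"])/f["fx"]*z,(v-f["cy"])/f["fy"]*z,z],-1)@M[:3,:3].T+M[:3,3]
for vv in range(120,380,10):
    print(vv,[tuple((P[vv,uu]*1000).round().astype(int)) for uu in (250,265,273,280,287,295,310)])
p=np.load("w_p.npy");c=np.load("w_c.npy")
m=(c.max(-1)<70)&(p[...,2]>.232)&(p[...,2]<.245)&(np.hypot(p[...,0]-.597,p[...,1]-.29)<.07)
s=p[m][:,:2]@np.array([-.3231,.9464]);print(np.percentile(s,[0,2,10,50,90,98,100]),s.mean())
```

```text
120 [(np.int64(59), np.int64(-35), np.int64(211)), (np.int64(59), np.int64(-18), np.int64(212)), (np.int64(59), np.int64(-8), np.int64(212)), (np.int64(62), np.int64(0), np.int64(166)), (np.int64(59), np.int64(8), np.int64(212)), (np.int64(59), np.int64(17), np.int64(210)), (np.int64(59), np.int64(34), np.int64(212))]
130 [(np.int64(48), np.int64(-35), np.int64(210)), (np.int64(48), np.int64(-18), np.int64(211)), (np.int64(62), np.int64(-5), np.int64(54)), (np.int64(62), np.int64(-1), np.int64(52)), (np.int64(62), np.int64(4), np.int64(54)), (np.int64(48), np.int64(17), np.int64(211)), (np.int64(48), np.int64(34), np.int64(210))]
140 [(np.int64(36), np.int64(-36), np.int64(210)), (np.int64(41), np.int64(-16), np.int64(166)), (np.int64(62), np.int64(-4), np.int64(-4)), (np.int64(62), np.int64(-1), np.int64(-4)), (np.int64(62), np.int64(3), np.int64(-6)), (np.int64(41), np.int64(15), np.int64(167)), (np.int64(36), np.int64(35), np.int64(211))]
150 [(np.int64(31), np.int64(-32), np.int64(166)), (np.int64(38), np.int64(-14), np.int64(118)), (np.int64(58), np.int64(-4), np.int64(-15)), (n
[... 6574 characters left out ...]
-111)), (np.int64(12), np.int64(-5), np.int64(-107)), (np.int64(-7), np.int64(-3), np.int64(-86)), (np.int64(-283), np.int64(0), np.int64(207)), (np.int64(-7), np.int64(2), np.int64(-87)), (np.int64(14), np.int64(3), np.int64(-108)), (np.int64(16), np.int64(7), np.int64(-112))]
370 [(np.int64(16), np.int64(-8), np.int64(-114)), (np.int64(9), np.int64(-5), np.int64(-107)), (np.int64(-10), np.int64(-3), np.int64(-89)), (np.int64(-307), np.int64(0), np.int64(212)), (np.int64(-9), np.int64(2), np.int64(-89)), (np.int64(12), np.int64(3), np.int64(-110)), (np.int64(16), np.int64(7), np.int64(-115))]
[0.04405194 0.04668151 0.05382457 0.0867427  0.11697264 0.12195229
 0.12309588] 0.08593109994432843
```

Run:
```python
from h import *
f=cams.grab_frame("scene")["pixels"][180:320,320:460];w=np.load("w2_c.npy")[160:400,180:380]
g=lambda im:cv2.convertScaleAbs(cv2.resize(im[:,:,::-1],(400,480 if im is w else 400),interpolation=cv2.INTER_CUBIC),alpha=1.8)
a,b=g(f),g(w);b=b[:480];a=np.vstack([a,np.zeros((80,400,3),np.uint8)])
cv2.imwrite("pics/z.png",np.hstack([a,b]));o=ctrl.get_obs();print(o["opening"],o["gripper_force"],o["time"])
```

```text
-0.004707440315046636 0.0 4.55
```

View pics/z.png

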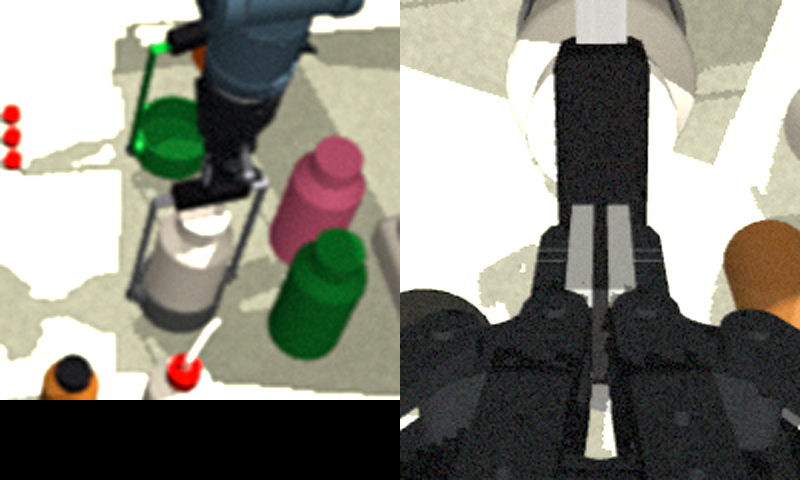

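The picture shows the fingers shut just above the bar at (600,205 in the right panel), not around it. Before mending this I measure where the finger tips really are.

Run:
```python
from h import *
f=cams.grab_frame("wrist");M=np.array(f["mount"]);o=ctrl.get_obs()
def tool(z):
    v,u=np.indices(z.shape);return np.stack([(u-f["cx"])/f["fx"]*z,(v-f["cy"])/f["fy"]*z,z],-1)@M[:3,:3].T+M[:3,3]
T1=(np.load("w_p.npy")-[0.59663,0.28949,0.33090])@np.array([[-.32327,.94630,-.0015],[.94631,.32327,-.0008],[-.0003,-.0017,-1]])
T2=tool(f["z_map"])
for T,n in((T1,"open"),(T2,"shut")):
    m=(T[...,2]<-31)&(np.abs(T[...,0])<20)&(abs(T[...,1])<65)&np.isfinite(T[...,2])
    q=T[m]*1000;print(n,m.sum(),"z hi pct",np.percentile(q[:,2],[90,98,99.5,100]).round())
    k=q[q[:,2]>np.percentile(q[:,2],97)];print(k.mean(0).round(1),k.min(0).round(),k.max(0).round())
s=cams.grab_frame("scene");p=pts(s);v,u=np.indices(p.shape[:2])
R=(p-o["tcp_pos"])@np.array(o["tcp_rot"])
for lo in range(-90,-10,6):
    m=(R[...,2]*1000>lo)&(R[...,2]*1000<lo+6)&(abs(R[...,0])<.05)&(abs(R[...,1])<.06)
    q=R[m]*1000;print(lo,m.sum(),q.min(0).round() if len(q) else"",q.max(0).round() if len(q) else"")
print(o["tcp_pos"],o["joint_pos"])
```

```text
Traceback (most recent call last):
IndexError: index -1 is out of bounds for axis 0 with size 0
```

Run:
```python
from h import *
T1=(np.load("w_p.npy")-[0.59663,0.28949,0.33090])@np.array([[-.32327,.94630,-.0015],[.94631,.32327,-.0008],[-.0003,-.0017,-1]])*1000
c=np.load("w_c.npy")
for v in range(270,330,8): print(v,[tuple(int(a) for a in T1[v,u].round()) for u in (140,150,160,170,178,184)])
s=cams.grab_frame("scene");p=pts(s);o=ctrl.get_obs()
R=(p-o["tcp_pos"])@np.array(o["tcp_rot"])*1000
for lo in range(-90,-10,8):
    m=(R[...,2]>lo)&(R[...,2]<lo+8)&(abs(R[...,0])<50)&(abs(R[...,1])<60)
    q=R[m];print(lo,m.sum(),np.percentile(q,[3,50,97],axis=0).round().tolist() if len(q) else"")
```

```text
270 [(-203, -246, 332), (-202, -228, 330), (-203, -211, 332), (-203, -193, 331), (-202, -179, 331), (-203, -169, 332)]
278 [(-218, -248, 331), (-219, -231, 332), (-217, -212, 329), (9, -48, -58), (9, -44, -58), (-217, -169, 329)]
286 [(-234, -250, 331), (-235, -232, 331), (9, -50, -64), (10, -46, -65), (7, -44, -61), (3, -44, -54)]
294 [(-252, -253, 332), (6, -54, -65), (9, -48, -71), (9, -44, -71), (4, -44, -63), (-1, -44, -55)]
302 [(6, -56, -70), (9, -50, -76), (9, -46, -76), (7, -44, -73), (1, -44, -63), (-5, -44, -55)]
310 [(5, -55, -75), (10, -48, -81), (9, -45, -80), (3, -44, -73), (-2, -44, -65), (-8, -44, -57)]
318 [(9, -50, -85), (10, -46, -86), (8, -44, -84), (1, -44, -74), (-5, -44, -66), (-11, -44, -59)]
326 [(10, -48, -90), (9, -45, -90), (5, -44, -84), (-2, -44, -75), (-9, -44, -66), (82, -1, -182)]
-90 24 [[-15.0, -26.0, -89.0], [-12.0, 11.0, -87.0], [7.0, 23.0, -83.0]]
-82 6 [[-13.0, -5.0, -82.0], [-12.0, 0.0, -79.0], [-8.0, 16.0, -74.0]]
-74 8 [[-13.0, -1.0, -74.0], [-8.0, 9.0, -70.0], [-7.0, 17.0, -67.0]]
-66 10 [[-12.0, -1.0, -65.0], [-10.0, 10.0, -61.0], [-6.0, 16.0, -59.0]]
-58 11 [[-12.0, 2.0, -57.0], [-8.0, 10.0, -55.0], [-0.0, 17.0, -51.0]]
-50 7 [[-11.0, -4.0, -48.0], [-9.0, 10.0, -45.0], [0.0, 14.0, -42.0]]
-42 5 [[-10.0, -4.0, -42.0], [-8.0, 9.0, -39.0], [30.0, 16.0, -36.0]]
-34 91 [[-37.0, -5.0, -33.0], [-13.0, 9.0, -29.0], [28.0, 17.0, -26.0]]
-26 69 [[-44.0, -4.0, -26.0], [-14.0, 14.0, -23.0], [36.0, 17.0, -18.0]]
-18 59 [[-48.0, 2.0, -18.0], [-12.0, 15.0, -14.0], [47.0, 18.0, -10.0]]
```

Fingertips (shut) lie about 43 mm short of the reported TCP, seen both open and shut. So I reopen, go 44 mm lower and close again.

>>> play_rows --steps '[[[0,0,0,0,0,0,0.5],[0,0,0,0,0,0,0],[0,0,0,0,0,0,0],[0,0,0,0,0,0,0],[0,0,0,0,0,-0.015,0],[0,0,0,0,0,-0.03,0],[0,0,0,0,0,-0.044,0],[0,0,0,0,0,-0.044,0],[0,0,0,0,0,-0.044,0.4],[0,0,0,0,0,-0.044,0.6],[0,0,0,0,0,-0.044,0.8],[0,0,0,0,0,-0.044,1],[0,0,0,0,0,-0.044,1],[0,0,0,0,0,-0.044,1],[0,0,0,0,0,-0.044,1]]]'

```text
time: 6.52
tcp_pos: [0.5954, 0.2898, 0.1675]
tcp_rot: [[-0.323, 0.946, 0.001], [0.946, 0.323, 0.0], [-0.0, 0.001, -1.0]]
ft_force: [0.1, 0.5, 4.9]
opening: 0.271
gripper_force: 60.4
```

Run:
```python
from h import *
o=ctrl.get_obs();f=cams.grab_frame("wrist");c=f["pixels"]
cv2.imwrite("pics/w3.png",c[:,:,::-1])
print(o["time"],o["tcp_pos"],o["tcp_rot"].round(4),o["opening"],o["gripper_force"],o["ft_force"],o["torque"])
np.savez("ref.npz",z=f["z_map"],c=c)
```

```text
6.525 [0.59538849 0.28980112 0.16747131] [[-3.231e-01  9.464e-01  1.100e-03]
 [ 9.464e-01  3.231e-01  3.000e-04]
 [-1.000e-04  1.100e-03 -1.000e+00]] 0.2714139928575278 60.386871099472046 [0.11427981 0.45743264 4.91526163] [0.01319112 0.04884381 0.04614435]
```

View pics/w3.png

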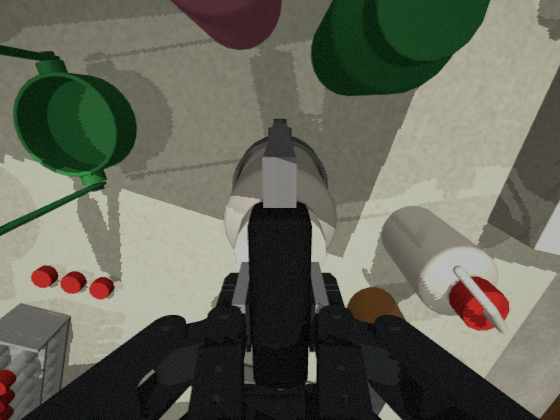

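The fingers now hold the bar (opening 0.27, 60 N); the bar at u 250–310 sits between the pads and both bottle flanks are visible, at u≈225 and 335. Next: a lean estimator and a planner.

```bash
cat > c.py <<'E'
from h import *
from scipy.spatial.transform import Rotation as Ro
L=0.134   # pivot line -> TCP
I,MGH,K,C,MH=0.0030,0.228,0.10,0.08,0.75*0.031
def est(pr=False):
    """lean of tub+bottle relative to the bail (u=theta-phi), from bottle midline in tool frame"""
    o=ctrl.get_obs();f=cams.grab_frame("wrist");z=f["z_map"];M=np.array(f["mount"]);v,w=np.indices(z.shape)
    P=np.stack([(w-f["cx"])/f["fx"]*z,(v-f["cy"])/f["fy"]*z,z],-1)@M[:3,:3].T+M[:3,3]
    P=P[(z>0)&(abs(P[...,1])<.07)&(P[...,0]>-.045)&(P[...,0]<.05)]
    zs,ms,ws=[],[],[]
    for a in np.arange(.02,.11,.01):
        y=P[(P[:,2]>a)&(P[:,2]<a+.01)][:,1]
        if len(y)<40: continue
        l,r=np.percentile(y,[2,98]);zs.append(a+.005);ms.append((l+r)/2);ws.append(r-l)
    zs,ms=np.array(zs),np.array(ms)
    s=np.polyfit(.135-zs,ms,1);h=np.median(ms/(.135-zs))
    if pr: print(np.c_[zs,ms,ws].round(4).tolist())
    return o,s,h,np.median(ms)
def sim(u0,phi,acc,b,phi0=0,n=25,lag=.04,du=None):
    """phi: per-row targets; returns theta,phi at row ends"""
    dt=.125/n;p=phi0;out=[];pf=phi0;th=u0+phi0;om=((MGH-K)*th+K*phi0+b)/C
    prev=phi0
    for i,t in enumerate(phi):
        for j in range(n):
            cmd=prev+(t-prev)*(j+1)/n
            dp=(cmd-pf)/lag;pf+=dp*dt
            om=(om+dt/I*(MGH*th-K*(th-pf)+C*dp-MH*acc[i]+b))/(1+dt*C/I);th+=om*dt
        out.append((th,pf));prev=t
    return np.array(out)
def plan(u0,N,acc=None,b=0.,phi0=0.,phie=None):
    acc=np.zeros(N) if acc is None else np.asarray(acc,float)
    pe=-(MGH-K)/MGH*0-b/MGH if phie is None else phie   # equilibrium theta=phi=-b/MGH
    X=N+6
    A=np.r_[acc,np.zeros(6)]
    full=lambda p:np.r_[p,np.full(6,p[-1])]
    def res(p):
        o=sim(u0,full(p),A,b,phi0);d=np.diff(np.r_[phi0,p])
        return np.r_[(o[:,0]-pe),.5*(p-pe),.6*d,5*(o[-1,0]-pe),3*(p[-1]-pe)]
    r0=res(np.zeros(N));J=np.array([res(e)-r0 for e in np.eye(N)]).T
    p=np.linalg.lstsq(J,-r0,rcond=None)[0]
    return p,sim(u0,full(p),A,b,phi0)
def rows(phi,piv,phi0=0.,psi=None,grip=1):
    o=ctrl.get_obs();R=np.array(o["tcp_rot"]);yaw=np.arctan2(R[1,0],R[0,0]);y=np.array([np.cos(yaw),np.sin(yaw),0])
    psi=np.zeros(len(phi)) if psi is None else psi
    R0=Ro.from_rotvec(phi0*y);t0=R0.apply([0,0,L]);out=[]
    for f,d,s in zip(phi,piv,psi):
        Ri=Ro.from_rotvec([0,0,s])*Ro.from_rotvec(f*y);w=(Ri*R0.inv()).as_rotvec()
        out.append([*w.round(4),*(np.array(d)+Ri.apply([0,0,L])-t0).round(4),grip])
    print("[["+", ".join(str([float(a) for a in r]) for r in out)+"]]")
E
python3 - <<'E'
from c import *
for i in range(3):
    o,s,h,m=est(i==0);print(s.round(4),h.round(4),m.round(4))
p,s=plan(.05,6);print(p.round(3),s[:,0].round(3))
print(sim(.02,[0]*8,[0]*8,0)[:,0].round(3))
E
```

```text
[[0.025, -0.0009, 0.0735], [0.035, -0.0004, 0.0754], [0.045, -0.0013, 0.0625], [0.055, -0.0016, 0.0605], [0.065, -0.0012, 0.0619], [0.075, -0.0013, 0.061], [0.085, -0.0018, 0.0606], [0.095, -0.0017, 0.0625], [0.105, -0.0013, 0.0622]]
[ 0.0105 -0.002 ] -0.0197 -0.0013
[ 0.0092 -0.0018] -0.0189 -0.0013
[ 0.0071 -0.0017] -0.0173 -0.0013
[-0.063 -0.059 -0.05  -0.042 -0.033 -0.01 ] [ 0.028 -0.003 -0.01  -0.012 -0.013 -0.004  0.004  0.004  0.004  0.003
  0.002  0.   ]
[0.024 0.029 0.035 0.043 0.052 0.062 0.075 0.091]
```

>>> play_rows --steps '[[[0,0,0,0,0,0.008,1],[0,0,0,0,0,0.018,1],[0,0,0,0,0,0.028,1],[0,0,0,0,0,0.036,1],[0,0,0,0,0,0.04,1]]]'

```text
time: 7.35
tcp_pos: [0.5953, 0.2898, 0.2077]
tcp_rot: [[-0.323, 0.946, 0.001], [0.946, 0.323, 0.0], [-0.0, 0.001, -1.0]]
ft_force: [0.2, 0.1, -6.9]
opening: 0.272
gripper_force: 59.8
```

```bash
cat > e.py <<'E'
from c import *
def look(n=2):
    a=[est() for _ in range(n)];o=a[0][0];R=np.array(o["tcp_rot"]);yaw=np.arctan2(R[1,0],R[0,0])
    x=np.array([np.sin(yaw),-np.cos(yaw)]);phi=-R[:2,2]@x
    U=[(q[3]+.0013)/.07 for q in a]
    print("t",o["time"],"tcp",o["tcp_pos"].round(4),"phi",phi.round(4),"u",np.round(U,4),"slope",[round(q[1][0]-.009,4) for q in a],"F",o["ft_force"].round(1),"T",o["torque"].round(3),"yaw",yaw.round(3))
    return U[-1]
E
python3 - <<'E'
from e import *
u=look();p,s=plan(u,6);print(p.round(4),s[:,0].round(4))
rows(p,[[0,0,0]]*6)
E
```

```text
t 7.35 tcp [0.5953 0.2898 0.2077] phi -0.0011 u [0.0057 0.0038] slope [np.float64(0.008), np.float64(0.0029)] F [ 0.2  0.1 -6.9] T [-0.019 -0.009 -0.047] yaw 1.9
[-0.0047 -0.0045 -0.0038 -0.0032 -0.0025 -0.0008] [ 0.0021 -0.0003 -0.0008 -0.0009 -0.001  -0.0003  0.0003  0.0003  0.0003
  0.0002  0.0001  0.    ]
[[[0.0015, -0.0045, 0.0, -0.0006, -0.0002, -0.0, 1.0], [0.0015, -0.0042, 0.0, -0.0006, -0.0002, -0.0, 1.0], [0.0012, -0.0036, 0.0, -0.0005, -0.0002, -0.0, 1.0], [0.001, -0.003, 0.0, -0.0004, -0.0001, -0.0, 1.0], [0.0008, -0.0024, 0.0, -0.0003, -0.0001, -0.0, 1.0], [0.0003, -0.0007, 0.0, -0.0001, -0.0, -0.0, 1.0]]]
```

Run:
```python
from e import *
p,s=plan(.0058,7)
q=np.array([.1,.3,.5,.7,.87,.97,1])
rows(p,[[0,0,.03*a] for a in q],psi=-.476*q)
```

```text
[[[0.0021, -0.0067, -0.0476, -0.0009, -0.0003, 0.003, 1.0], [0.0017, -0.0065, -0.1428, -0.0009, -0.0002, 0.009, 1.0], [0.0012, -0.0055, -0.238, -0.0007, -0.0001, 0.015, 1.0], [0.0008, -0.0047, -0.3332, -0.0006, 0.0, 0.021, 1.0], [0.0005, -0.004, -0.4141, -0.0005, 0.0, 0.0261, 1.0], [0.0003, -0.0032, -0.4617, -0.0004, 0.0001, 0.0291, 1.0], [0.0001, -0.001, -0.476, -0.0001, 0.0, 0.03, 1.0]]]
```

>>> play_rows --steps '[[[0.002,-0.0067,-0.048,-0.0009,-0.0003,0.003,1],[0.0017,-0.0065,-0.143,-0.0009,-0.0002,0.009,1],[0.0012,-0.0055,-0.238,-0.0007,-0.0001,0.015,1],[0.0008,-0.0047,-0.333,-0.0006,0,0.021,1],[0.0005,-0.004,-0.414,-0.0005,0,0.026,1],[0.0003,-0.0032,-0.462,-0.0004,0,0.029,1],[0,-0.001,-0.476,-0.0001,0,0.03,1]]]'

```text
time: 8.32
tcp_pos: [0.5947, 0.2897, 0.2366]
tcp_rot: [[0.147, 0.989, 0.0], [0.989, -0.147, -0.0], [-0.0, 0.0, -1.0]]
ft_force: [-0.2, 0.5, -7.5]
opening: 0.27
gripper_force: 59.7
```

```bash
cat >> e.py <<'E'
def leg(u,N,D,q,b=0.,phi0=0.,phie=None,psi=None):
    """plan N rows, pivot goes D*q ; x accel of pivot taken along carrier x"""
    o=ctrl.get_obs();R=np.array(o["tcp_rot"]);yaw=np.arctan2(R[1,0],R[0,0]);x=np.array([np.sin(yaw),-np.cos(yaw),0])
    q=np.asarray(q);D=np.array(D,float);s=np.r_[0,0,q]*(D@x);acc=np.diff(s,2)/.125**2
    p,r=plan(u,N,acc,b,phi0,phie);print("phi",p.round(4),"theta",r[:,0].round(3))
    rows(p,[D*a for a in q],phi0=phi0,psi=psi)
E
python3 - <<'E'
from e import *
u=look()
o=ctrl.get_obs();t=o["tcp_pos"]
leg(u,8,[.556-t[0],.0265-t[1],-.005],[.05,.18,.36,.55,.74,.89,.97,1])
E
```

```text
t 8.325 tcp [0.5947 0.2897 0.2366] phi -0.0005 u [0.0171 0.0165] slope [np.float64(0.0084), np.float64(0.0107)] F [-0.2  0.5 -7.5] T [-0.022 -0.019  0.055] yaw 1.424
phi [-0.0197 -0.0186 -0.0157 -0.0132 -0.0112 -0.0094 -0.0075 -0.0023] theta [ 0.01   0.    -0.002 -0.002 -0.002 -0.003 -0.003 -0.001  0.001  0.001
  0.001  0.001  0.     0.   ]
[[[-0.0029, -0.0194, 0.0, -0.0045, -0.0128, -0.0003, 1.0], [-0.0027, -0.0184, 0.0, -0.0095, -0.047, -0.0009, 1.0], [-0.0023, -0.0155, 0.0, -0.0161, -0.0944, -0.0018, 1.0], [-0.0019, -0.013, 0.0, -0.0231, -0.1444, -0.0028, 1.0], [-0.0016, -0.011, 0.0, -0.0302, -0.1945, -0.0037, 1.0], [-0.0014, -0.0093, 0.0, -0.0358, -0.234, -0.0045, 1.0], [-0.0011, -0.0075, 0.0, -0.0387, -0.2551, -0.0049, 1.0], [-0.0003, -0.0023, 0.0, -0.0392, -0.2631, -0.005, 1.0]]]
```

Run:
```python
from e import *
t=ctrl.get_obs()["tcp_pos"];s=np.arange(1,13)/12
leg(.0175,12,[.556-t[0],.0265-t[1],-.003],3*s**2-2*s**3,b=.0005)
```

```text
phi [-0.0231 -0.0222 -0.019  -0.0164 -0.0142 -0.0124 -0.0108 -0.0095 -0.0084
 -0.0074 -0.0064 -0.0035] theta [ 0.01  -0.001 -0.003 -0.003 -0.003 -0.003 -0.003 -0.003 -0.003 -0.004
 -0.004 -0.003 -0.002 -0.002 -0.002 -0.002 -0.002 -0.002]
[[[-0.0034, -0.0228, 0.0, -0.0038, -0.0047, -0.0001, 1.0], [-0.0032, -0.0219, 0.0, -0.0058, -0.0191, -0.0003, 1.0], [-0.0028, -0.0188, 0.0, -0.0086, -0.0407, -0.0005, 1.0], [-0.0024, -0.0162, 0.0, -0.0122, -0.0679, -0.0008, 1.0], [-0.0021, -0.0141, 0.0, -0.0165, -0.0987, -0.0011, 1.0], [-0.0018, -0.0123, 0.0, -0.0211, -0.1313, -0.0015, 1.0], [-0.0016, -0.0107, 0.0, -0.0257, -0.1639, -0.0019, 1.0], [-0.0014, -0.0094, 0.0, -0.03, -0.1947, -0.0022, 1.0], [-0.0012, -0.0083, 0.0, -0.0339, -0.2218, -0.0025, 1.0], [-0.0011, -0.0074, 0.0, -0.037, -0.2435, -0.0028, 1.0], [-0.0009, -0.0063, 0.0, -0.0389, -0.2578, -0.0029, 1.0], [-0.0005, -0.0034, 0.0, -0.0393, -0.263, -0.003, 1.0]]]
```

>>> play_rows --steps '[[[-0.0034,-0.0228,0,-0.0038,-0.0047,0,1],[-0.0032,-0.0219,0,-0.0058,-0.019,0,1],[-0.0028,-0.0188,0,-0.0086,-0.041,-0.001,1],[-0.0024,-0.0162,0,-0.0122,-0.068,-0.001,1],[-0.0021,-0.0141,0,-0.0165,-0.099,-0.001,1],[-0.0018,-0.0123,0,-0.021,-0.131,-0.002,1],[-0.0016,-0.0107,0,-0.0257,-0.164,-0.002,1],[-0.0014,-0.0094,0,-0.03,-0.195,-0.002,1],[-0.0012,-0.0083,0,-0.0339,-0.222,-0.003,1],[-0.0011,-0.0074,0,-0.037,-0.2435,-0.003,1],[-0.0009,-0.0063,0,-0.0389,-0.258,-0.003,1],[-0.0005,-0.0034,0,-0.0393,-0.263,-0.003,1]]]'

```text
time: 9.93
tcp_pos: [0.5554, 0.0254, 0.234]
tcp_rot: [[0.148, 0.989, 0.005], [0.989, -0.148, -0.001], [0.0, 0.005, -1.0]]
ft_force: [0.3, 0.9, -7.4]
opening: 0.268
gripper_force: 59.8
```

Run:
```python
from e import *
u=look();leg(u,8,[0,0,0],[0]*8,b=.0005,phi0=-.0035)
```

```text
t 9.925 tcp [0.5554 0.0254 0.234 ] phi -0.0046 u [0.029 0.032] slope [np.float64(-0.1597), np.float64(-0.1541)] F [ 0.3  0.9 -7.4] T [ 0.01   0.027 -0.031] yaw 1.422
phi [-0.0399 -0.0378 -0.0321 -0.0274 -0.0235 -0.0203 -0.0166 -0.0066] theta [ 0.016 -0.002 -0.006 -0.006 -0.007 -0.007 -0.008 -0.004 -0.    -0.
 -0.001 -0.001 -0.001 -0.002]
[[[-0.0054, -0.036, -0.0, -0.0048, 0.0007, -0.0001, 1.0], [-0.0051, -0.0339, 0.0, -0.0045, 0.0007, -0.0001, 1.0], [-0.0042, -0.0283, 0.0, -0.0038, 0.0006, -0.0001, 1.0], [-0.0035, -0.0237, -0.0, -0.0032, 0.0005, -0.0, 1.0], [-0.003, -0.0198, -0.0, -0.0027, 0.0004, -0.0, 1.0], [-0.0025, -0.0166, 0.0, -0.0022, 0.0003, -0.0, 1.0], [-0.0019, -0.013, -0.0, -0.0017, 0.0003, -0.0, 1.0], [-0.0005, -0.0031, -0.0, -0.0004, 0.0001, -0.0, 1.0]]]
```

Run:
```python
from e import *
o,s,h,m=est(True);print(s,m)
f=cams.grab_frame("wrist");cv2.imwrite("pics/w4.png",f["pixels"][:,:,::-1])
```

```text
[[0.025, -0.0077, 0.072], [0.035, -0.0093, 0.0752], [0.045, -0.0007, 0.0614], [0.055, -0.0005, 0.0615], [0.065, 0.0007, 0.0626], [0.075, 0.0016, 0.0605], [0.085, 0.0024, 0.063], [0.095, 0.0041, 0.0605], [0.105, 0.0041, 0.0615]]
[-0.15954395  0.01058424] 0.0007303473316248536
```

View pics/w4.png

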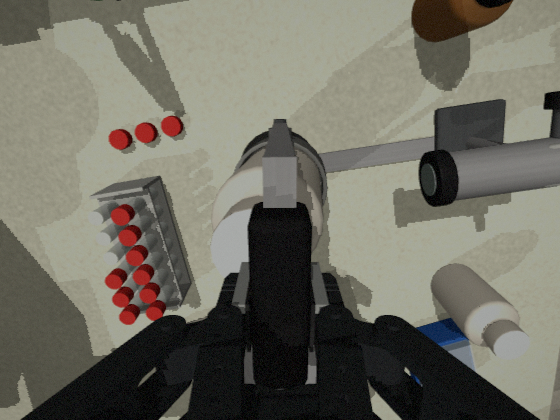

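The bottle visibly leans left (top of the bottle at u≈215–325, tub further right), so the slope estimate of −0.16 rad is real, and the bail has also turned about 0.06 rad in the pads. I correct at once, using slope and intercept from now on.

```bash
cat >> e.py <<'E'
def look2(n=1):
    for _ in range(n):
        o,s,h,m=est();R=np.array(o["tcp_rot"]);yaw=np.arctan2(R[1,0],R[0,0]);x=np.array([np.sin(yaw),-np.cos(yaw)]);ph=-R[:2,2]@x
        th=s[0]-.009+ph;de=-(s[1]+.0019)/.195
        print("t",round(o["time"],3),"tcp",o["tcp_pos"].round(4),"tool",ph.round(4),"bailslip",de.round(4),"theta",th.round(4),"Fz",o["ft_force"][2].round(1),"T",o["torque"].round(3),"yaw",yaw.round(3))
    return th-ph-de,ph+de
E
python3 - <<'E'
from e import *
u,p0=look2();leg(u,5,[0,0,0],[0]*5,phi0=p0)
E
```

```text
t 10.125 tcp [0.5556 0.0272 0.2338] tool -0.0044 bailslip -0.0668 theta -0.1847 Fz -6.0 T [ 0.04  -0.031 -0.018] yaw 1.424
phi [0.1783 0.1747 0.1464 0.1163 0.0358] theta [-0.106  0.014  0.04   0.044  0.015 -0.014 -0.015 -0.013 -0.01  -0.006
 -0.002]
[[[0.0363, 0.2468, -0.0, 0.0329, -0.0049, -0.0018, 1.0], [0.0358, 0.2432, -0.0, 0.0325, -0.0048, -0.0017, 1.0], [0.0317, 0.2152, -0.0, 0.0288, -0.0042, -0.0011, 1.0], [0.0273, 0.1854, -0.0, 0.0248, -0.0037, -0.0006, 1.0], [0.0156, 0.1058, 0.0, 0.0142, -0.0021, 0.0003, 1.0]]]
```

>>> play_rows --steps '[[[0.0265,0.18,0,0.0241,-0.0036,-0.001,1],[0.0358,0.243,0,0.0325,-0.0048,-0.0017,1],[0.0317,0.215,0,0.0288,-0.0042,-0.0011,1]]]'

```text
time: 10.55
tcp_pos: [0.5856, 0.0226, 0.2293]
tcp_rot: [[0.146, 0.966, -0.212], [0.989, -0.143, 0.031], [-0.0, -0.214, -0.977]]
ft_force: [-0.7, 0.8, -7.4]
opening: 0.272
gripper_force: 62.7
```

Run:
```python
from e import *
u,p0=look2(2);leg(u,6,[0,0,0],[0]*6,phi0=p0)
```

```text
t 10.55 tcp [0.5856 0.0226 0.2293] tool 0.214 bailslip -0.0011 theta 0.2052 Fz -7.4 T [ 0.007 -0.518 -0.022] yaw 1.424
t 10.6 tcp [0.5844 0.0233 0.2313] tool 0.2105 bailslip 0.007 theta 0.2316 Fz -5.3 T [-0.036 -0.302  0.048] yaw 1.425
phi [-0.1042 -0.1174 -0.0977 -0.0817 -0.0652 -0.0201] theta [ 0.149  0.009 -0.019 -0.023 -0.025 -0.008  0.008  0.009  0.007  0.006
  0.003  0.001]
[[[-0.0467, -0.3183, 0.0, -0.0424, 0.0062, 0.0024, 1.0], [-0.0486, -0.3313, 0.0, -0.0441, 0.0065, 0.0022, 1.0], [-0.0458, -0.3118, -0.0, -0.0415, 0.0061, 0.0025, 1.0], [-0.0435, -0.2961, 0.0, -0.0394, 0.0058, 0.0027, 1.0], [-0.0411, -0.2797, 0.0, -0.0373, 0.0055, 0.0029, 1.0], [-0.0345, -0.2351, 0.0, -0.0313, 0.0046, 0.0031, 1.0]]]
```

The lower bins get occluded when it leans, so the slope exaggerates. I switch to the upper shoulder bins only, with the pivot as fixed lever.

```bash
cat >> e.py <<'E'
def look3(n=1):
    M=None
    for _ in range(n):
        o=ctrl.get_obs();f=cams.grab_frame("wrist");z=f["z_map"];M=np.array(f["mount"]);v,w=np.indices(z.shape)
        P=np.stack([(w-f["cx"])/f["fx"]*z,(v-f["cy"])/f["fy"]*z,z],-1)@M[:3,:3].T+M[:3,3]
        P=P[(z>0)&(abs(P[...,1])<.07)&(P[...,0]>-.045)&(P[...,0]<.05)]
        e=[]
        for a,ref in ((.020,-.0009),(.030,-.0004)):
            y=P[(P[:,2]>a)&(P[:,2]<a+.01)][:,1];l,r=np.percentile(y,[2,98]);e.append(((l+r)/2-ref)/(.130-a))
        R=np.array(o["tcp_rot"]);yaw=np.arctan2(R[1,0],R[0,0]);x=np.array([np.sin(yaw),-np.cos(yaw)]);ph=-R[:2,2]@x;u=np.mean(e)
        print("t",round(o["time"],3),"tcp",o["tcp_pos"].round(4),"phi",ph.round(4),"u",np.round(e,4),"theta",(ph+u).round(4),"Fz",o["ft_force"][2].round(1),"T",o["torque"].round(3),"yaw",yaw.round(3))
    return u,ph
E
python3 - <<'E'
from e import *
est(True)
u,p0=look3();leg(u,6,[0,0,0],[0]*6,phi0=p0)
E
```

```text
[[0.025, 0.0017, 0.0727], [0.035, 0.0026, 0.0751], [0.045, -0.0009, 0.0641], [0.055, -0.0013, 0.065], [0.065, -0.0017, 0.0644], [0.075, -0.0017, 0.0642], [0.085, -0.0016, 0.0638], [0.095, -0.0024, 0.0649], [0.105, -0.006, 0.0575]]
t 10.7 tcp [0.5841 0.0233 0.2336] phi 0.2092 u [0.0408 0.0501] theta 0.2546 Fz -6.9 T [-0.203 -0.475  0.003] yaw 1.425
phi [-0.1402 -0.1507 -0.1257 -0.1053 -0.0841 -0.0259] theta [ 0.161  0.006 -0.025 -0.03  -0.032 -0.011  0.01   0.011  0.009  0.007
  0.004  0.001]
[[[-0.0508, -0.3457, -0.0, -0.0461, 0.0068, 0.0016, 1.0], [-0.0523, -0.356, 0.0, -0.0474, 0.007, 0.0014, 1.0], [-0.0487, -0.3313, 0.0, -0.0441, 0.0065, 0.0019, 1.0], [-0.0458, -0.3112, -0.0, -0.0415, 0.0061, 0.0022, 1.0], [-0.0427, -0.2901, 0.0, -0.0387, 0.0057, 0.0024, 1.0], [-0.0342, -0.2326, 0.0, -0.031, 0.0046, 0.0029, 1.0]]]
```

>>> play_rows --steps '[[[-0.0275,-0.186,0,-0.0248,0.0037,0.0029,1],[-0.0514,-0.35,0,-0.0466,0.0069,0.0015,1],[-0.0514,-0.35,0,-0.0466,0.0069,0.0015,1],[-0.048,-0.327,0,-0.0436,0.0064,0.0019,1]]]'

```text
time: 11.25
tcp_pos: [0.5396, 0.0295, 0.2364]
tcp_rot: [[0.146, 0.982, 0.118], [0.989, -0.145, -0.017], [0.0, 0.119, -0.993]]
ft_force: [1.4, -0.5, -5.9]
opening: 0.271
gripper_force: 63.8
```

Run:
```python
from e import *
u,p0=look3(2);leg(u,6,[0,0,0],[0]*6,phi0=p0)
```

```text
t 11.25 tcp [0.5396 0.0295 0.2364] phi -0.1188 u [0.0906 0.1212] theta -0.0128 Fz -5.9 T [0.012 0.164 0.049] yaw 1.425
t 11.3 tcp [0.542  0.0286 0.237 ] phi -0.1196 u [0.0925 0.1215] theta -0.0126 Fz -6.5 T [-0.12   0.079 -0.01 ] yaw 1.424
phi [-0.0864 -0.0714 -0.0605 -0.0512 -0.0409 -0.0126] theta [-0.018 -0.012 -0.013 -0.014 -0.015 -0.005  0.005  0.005  0.005  0.003
  0.002  0.001]
[[[0.0049, 0.0328, 0.0, 0.0044, -0.0006, 0.0005, 1.0], [0.0071, 0.0477, -0.0, 0.0064, -0.0009, 0.0006, 1.0], [0.0087, 0.0585, -0.0, 0.0078, -0.0012, 0.0007, 1.0], [0.01, 0.0676, 0.0, 0.009, -0.0013, 0.0008, 1.0], [0.0115, 0.0778, 0.0, 0.0104, -0.0015, 0.0008, 1.0], [0.0157, 0.1058, 0.0, 0.0141, -0.0021, 0.0009, 1.0]]]
```

>>> play_rows --steps '[[[0.005,0.036,0,0.0048,-0.0007,0.0005,1],[0.0075,0.051,0,0.0068,-0.001,0.0006,1],[0.009,0.061,0,0.0082,-0.0012,0.0007,1],[0.0105,0.07,0,0.0094,-0.0014,0.0008,1],[0.0115,0.08,0,0.0106,-0.0016,0.0008,1]]]'

```text
time: 11.98
tcp_pos: [0.5514, 0.0273, 0.2353]
tcp_rot: [[0.146, 0.989, 0.036], [0.989, -0.146, -0.005], [-0.0, 0.036, -0.999]]
ft_force: [0.4, 0.6, -7.5]
opening: 0.275
gripper_force: 63.8
```

Run:
```python
from e import *
u,p0=look3(2);leg(u,6,[0,0,0],[0]*6,phi0=p0)
```

```text
t 11.975 tcp [0.5514 0.0273 0.2353] phi -0.0361 u [0.0761 0.1022] theta 0.053 Fz -7.5 T [-0.001  0.081  0.032] yaw 1.424
t 12.025 tcp [0.5517 0.0272 0.2354] phi -0.0362 u [0.0793 0.106 ] theta 0.0565 Fz -6.7 T [-0.045  0.035  0.065] yaw 1.424
phi [-0.1017 -0.093  -0.0783 -0.066  -0.0527 -0.0162] theta [ 0.028 -0.008 -0.016 -0.019 -0.02  -0.007  0.007  0.007  0.006  0.004
  0.003  0.001]
[[[-0.0096, -0.0648, -0.0, -0.0087, 0.0013, -0.0006, 1.0], [-0.0083, -0.0562, -0.0, -0.0075, 0.0011, -0.0005, 1.0], [-0.0062, -0.0417, -0.0, -0.0056, 0.0008, -0.0003, 1.0], [-0.0044, -0.0295, -0.0, -0.004, 0.0006, -0.0002, 1.0], [-0.0024, -0.0164, -0.0, -0.0022, 0.0003, -0.0001, 1.0], [0.0029, 0.0197, -0.0, 0.0026, -0.0004, 0.0001, 1.0]]]
```

```bash
sed -i 's/u=np.mean(e)/u=e[0]/; ' e.py
python3 - <<'E'
from e import *
u,p0=look3(1);leg(u,5,[0.002,0,0],[0.5,1,1,1,1],phi0=p0)
E
```

```text
t 12.075 tcp [0.5516 0.0272 0.2354] phi -0.0366 u [0.0815 0.1068] theta 0.0449 Fz -7.5 T [-0.009  0.059  0.035] yaw 1.424
phi [-0.0897 -0.082  -0.0697 -0.0557 -0.0172] theta [ 0.019 -0.013 -0.019 -0.021 -0.007  0.007  0.007  0.006  0.005  0.003
  0.001]
[[[-0.0078, -0.0525, 0.0, -0.006, 0.001, -0.0004, 1.0], [-0.0066, -0.0449, 0.0, -0.004, 0.0009, -0.0004, 1.0], [-0.0048, -0.0327, -0.0, -0.0024, 0.0006, -0.0002, 1.0], [-0.0028, -0.0189, -0.0, -0.0005, 0.0004, -0.0001, 1.0], [0.0028, 0.0192, 0.0, 0.0046, -0.0004, 0.0001, 1.0]]]
```

>>> play_rows --steps '[[[-0.0085,-0.057,0,-0.0066,0.001,-0.0004,1],[-0.0072,-0.049,0,-0.0045,0.0009,-0.0004,1],[-0.0053,-0.036,0,-0.0028,0.0006,-0.0002,1],[-0.0032,-0.022,0,-0.0009,0.0004,-0.0001,1],[0.0022,0.015,0,0.004,-0.0003,0.0001,1]]]'

```text
time: 12.75
tcp_pos: [0.5558, 0.027, 0.2356]
tcp_rot: [[0.146, 0.989, 0.02], [0.989, -0.146, -0.003], [-0.0, 0.02, -1.0]]
ft_force: [-0.3, 0.6, -7.0]
opening: 0.272
gripper_force: 63.8
```

Run:
```python
from e import *
u,p0=look3(1);leg(u,5,[0,0,0],[0.5,1,1,1,1],phi0=p0)
```

```text
t 12.75 tcp [0.5558 0.027  0.2356] phi -0.0202 u [0.0563 0.0757] theta 0.0361 Fz -7.0 T [-0.062  0.017 -0.028] yaw 1.424
phi [-0.0651 -0.0598 -0.0503 -0.0401 -0.0123] theta [ 0.017 -0.008 -0.014 -0.015 -0.005  0.005  0.005  0.004  0.003  0.002
  0.001]
[[[-0.0066, -0.0444, 0.0, -0.0059, 0.0009, -0.0003, 1.0], [-0.0058, -0.0392, -0.0, -0.0052, 0.0008, -0.0002, 1.0], [-0.0044, -0.0298, 0.0, -0.004, 0.0006, -0.0001, 1.0], [-0.0029, -0.0196, 0.0, -0.0026, 0.0004, -0.0001, 1.0], [0.0012, 0.0078, 0.0, 0.001, -0.0002, 0.0, 1.0]]]
```

```bash
cat > fit.py <<'E'
import c; from c import *
from scipy.optimize import least_squares
# (t_start, phi rows) ; measurements (t,bin1)
H=[(10.7,.2092-np.array([0,.188,.354,.354,.331])),(11.30,-.119+np.array([0,.0364,.0515,.0617,.0708,.0808])),(12.125,-.0366+np.array([0,-.0576,-.0495,-.0364,-.0222,.0152]))]
Mz=[(10.7,.0408),(11.25,.0906),(11.3,.0925),(11.975,.0761),(12.025,.0793),(12.075,.0815),(12.75,.0563)]
tk=[];pk=[]
for t,p in H:
    tk+=list(t+.125*np.arange(len(p)));pk+=list(p)
def run(x):
    u0,b,mgh,s,lag=x;dt=.005;T=np.arange(10.7,12.76,dt);cmd=np.interp(T,tk,pk);pf=cmd[0];th=u0+pf;om=((mgh-K)*th+K*pf+b)/C;r=[]
    us=[]
    for q in cmd:
        us.append(th-pf);dp=(q-pf)/lag;pf+=dp*dt
        om=(om+dt/I*(mgh*th-K*(th-pf)+C*dp+b))/(1+dt*C/I);th+=om*dt
    m=np.interp([a for a,_ in Mz],T,us)
    return np.r_[(m-s*np.array([v for _,v in Mz]))/.004,(mgh-.21)/.02,(s-1.1)/.15,b/.004,(lag-.04)/.02]
r=least_squares(run,[.045,0,.21,1.1,.04]);print(r.x.round(4),run(r.x).round(2))
E
python3 fit.py
```

```text
[0.0468 0.0031 0.1912 1.1493 0.0132] [-0.01  1.78  0.07 -0.74 -0.93 -0.91  0.82 -0.94  0.33  0.79 -1.34]
```

```bash
sed -i 's/MGH,K,C,MH=0.0030,0.228/MGH,K,C,MH=0.0030,0.195/; s/lag=.04/lag=.02/' c.py; sed -i 's/u=e\[0\]/u=1.15*e[0]/' e.py
python3 - <<'E'
from e import *
u,p0=look3(1);leg(u,6,[0,0,0],[0.5,1,1,1,1,1],phi0=p0,b=.003)
E
```

```text
t 12.8 tcp [0.5569 0.0264 0.2355] phi -0.0196 u [0.062  0.0822] theta 0.0517 Fz -7.4 T [-0.065 -0.212 -0.035] yaw 1.423
phi [-0.0939 -0.0902 -0.0799 -0.0708 -0.0608 -0.0308] theta [ 0.013 -0.021 -0.027 -0.029 -0.03  -0.016 -0.007 -0.008 -0.009 -0.011
 -0.013 -0.015]
[[[-0.0109, -0.0735, 0.0, -0.0098, 0.0015, -0.0006, 1.0], [-0.0104, -0.0698, 0.0, -0.0093, 0.0014, -0.0005, 1.0], [-0.0089, -0.0597, 0.0, -0.008, 0.0012, -0.0004, 1.0], [-0.0075, -0.0506, 0.0, -0.0068, 0.001, -0.0003, 1.0], [-0.006, -0.0407, 0.0, -0.0054, 0.0008, -0.0002, 1.0], [-0.0016, -0.0111, 0.0, -0.0015, 0.0002, -0.0, 1.0]]]
```

>>> play_rows --steps '[[[-0.0109,-0.0735,0,-0.0098,0.0015,-0.0006,1],[-0.0104,-0.0698,0,-0.0093,0.0014,-0.0005,1],[-0.0089,-0.0597,0,-0.008,0.0012,-0.0004,1],[-0.0075,-0.0506,0,-0.0068,0.001,-0.0003,1],[-0.006,-0.0407,0,-0.0054,0.0008,-0.0002,1],[-0.0016,-0.0111,0,-0.0015,0.0002,0,1]]]'

```text
time: 13.6
tcp_pos: [0.5541, 0.0272, 0.2355]
tcp_rot: [[0.146, 0.989, 0.031], [0.989, -0.146, -0.005], [-0.0, 0.031, -1.0]]
ft_force: [0.2, 0.4, -6.7]
opening: 0.273
gripper_force: 63.8
```

Run:
```python
from e import *
u,p0=look3(1);leg(u,6,[0,0,0],[0.5,1,1,1,1,1],phi0=p0,b=.003)
```

```text
t 13.6 tcp [0.5541 0.0272 0.2355] phi -0.0311 u [0.0257 0.0366] theta -0.0016 Fz -6.7 T [-0.081  0.088  0.009] yaw 1.424
phi [-0.0444 -0.0419 -0.0382 -0.035  -0.0314 -0.0208] theta [-0.011 -0.018 -0.019 -0.02  -0.021 -0.016 -0.012 -0.013 -0.013 -0.014
 -0.014 -0.015]
[[[-0.002, -0.0132, 0.0, -0.0018, 0.0003, -0.0001, 1.0], [-0.0016, -0.0106, -0.0, -0.0014, 0.0002, -0.0001, 1.0], [-0.001, -0.007, 0.0, -0.0009, 0.0001, -0.0, 1.0], [-0.0006, -0.0038, 0.0, -0.0005, 0.0001, -0.0, 1.0], [-0.0, -0.0003, 0.0, -0.0, 0.0, -0.0, 1.0], [0.0015, 0.0102, 0.0, 0.0014, -0.0002, 0.0, 1.0]]]
```

>>> play_rows --steps '[[[-0.002,-0.0135,0,-0.0018,0.0003,-0.0001,1],[-0.0016,-0.011,0,-0.0014,0.0002,-0.0001,1],[-0.001,-0.0075,0,-0.001,0.0001,0,1],[-0.0006,-0.0045,0,-0.0006,0.0001,0,1],[0,-0.001,0,-0.0001,0,0,1],[0.0013,0.009,0,0.0012,-0.0002,0,1]]]'

```text
time: 14.4
tcp_pos: [0.5551, 0.027, 0.2356]
tcp_rot: [[0.146, 0.989, 0.023], [0.989, -0.146, -0.004], [-0.0, 0.023, -1.0]]
ft_force: [-0.5, 0.4, -6.5]
opening: 0.274
gripper_force: 63.7
```

Run:
```python
from e import *
u,p0=look3(1);leg(u,7,[0,0,0],[0.5,1,1,1,1,1,1],phi0=p0,b=.0035)
```

```text
t 14.4 tcp [0.5551 0.027  0.2356] phi -0.0234 u [0.0066 0.0078] theta -0.0158 Fz -6.5 T [-0.074  0.075  0.008] yaw 1.424
phi [-0.0249 -0.0241 -0.0233 -0.0225 -0.0219 -0.0212 -0.019 ] theta [-0.017 -0.018 -0.019 -0.019 -0.019 -0.019 -0.018 -0.017 -0.017 -0.018
 -0.018 -0.018 -0.018]
[[[-0.0002, -0.0015, -0.0, -0.0002, 0.0, -0.0, 1.0], [-0.0001, -0.0007, -0.0, -0.0001, 0.0, -0.0, 1.0], [0.0, 0.0001, -0.0, 0.0, -0.0, 0.0, 1.0], [0.0001, 0.0009, -0.0, 0.0001, -0.0, 0.0, 1.0], [0.0002, 0.0015, -0.0, 0.0002, -0.0, 0.0, 1.0], [0.0003, 0.0022, -0.0, 0.0003, -0.0, 0.0, 1.0], [0.0006, 0.0043, -0.0, 0.0006, -0.0001, 0.0, 1.0]]]
```

Settled near equilibrium (θ≈−0.016). I hold with longer calls.

>>> play_rows --steps '[[[-0.0002,-0.0015,0,-0.0002,0,0,1],[-0.0001,-0.0007,0,-0.0001,0,0,1],[0,0,0,0,0,0,1],[0.0001,0.0009,0,0.0001,0,0,1],[0.0002,0.0015,0,0.0002,0,0,1],[0.0003,0.0022,0,0.0003,0,0,1],[0.0006,0.0043,0,0.0006,-0.0001,0,1],[0.0006,0.0043,0,0.0006,-0.0001,0,1]]]'

```text
time: 15.45
tcp_pos: [0.5558, 0.0269, 0.2355]
tcp_rot: [[0.146, 0.989, 0.019], [0.989, -0.146, -0.003], [-0.0, 0.019, -1.0]]
ft_force: [-0.3, 0.1, -7.0]
opening: 0.272
gripper_force: 63.8
```

Run:
```python
from e import *
u,p0=look3(1);leg(u,8,[0,0,0],[0.5,1,1,1,1,1,1,1],phi0=p0,b=.0035)
```

```text
t 15.45 tcp [0.5558 0.0269 0.2355] phi -0.0194 u [-0.0215 -0.0378] theta -0.0442 Fz -7.0 T [0.014 0.074 0.011] yaw 1.424
phi [ 0.0087  0.0077  0.0041  0.001  -0.0016 -0.0039 -0.0065 -0.014 ] theta [-0.03  -0.018 -0.016 -0.015 -0.015 -0.014 -0.014 -0.018 -0.02  -0.02
 -0.02  -0.019 -0.019 -0.018]
[[[0.0041, 0.0278, 0.0, 0.0037, -0.0006, 0.0, 1.0], [0.004, 0.0268, 0.0, 0.0036, -0.0005, 0.0, 1.0], [0.0034, 0.0233, 0.0, 0.0031, -0.0005, 0.0, 1.0], [0.003, 0.0202, 0.0, 0.0027, -0.0004, 0.0, 1.0], [0.0026, 0.0175, -0.0, 0.0024, -0.0003, 0.0, 1.0], [0.0023, 0.0153, -0.0, 0.002, -0.0003, 0.0, 1.0], [0.0019, 0.0128, -0.0, 0.0017, -0.0003, 0.0, 1.0], [0.0008, 0.0053, -0.0, 0.0007, -0.0001, 0.0, 1.0]]]
```

>>> play_rows --steps '[[[0.0044,0.03,0,0.004,-0.0006,0,1],[0.0043,0.029,0,0.0039,-0.0005,0,1],[0.0038,0.026,0,0.0035,-0.0005,0,1],[0.0034,0.023,0,0.0031,-0.0004,0,1],[0.003,0.02,0,0.0027,-0.0003,0,1],[0.0027,0.018,0,0.0024,-0.0003,0,1],[0.0022,0.015,0,0.002,-0.0003,0,1],[0.0012,0.008,0,0.0011,-0.0001,0,1]]]'

```text
time: 16.5
tcp_pos: [0.5568, 0.0268, 0.2355]
tcp_rot: [[0.146, 0.989, 0.012], [0.989, -0.146, -0.002], [-0.0, 0.012, -1.0]]
ft_force: [0.1, 0.2, -8.0]
opening: 0.277
gripper_force: 63.7
```

Run:
```python
from e import *
u,p0=look3(1);leg(u,8,[0,0,0],[0.5,1,1,1,1,1,1,1],phi0=p0,b=.0025)
```

```text
t 16.5 tcp [0.5568 0.0268 0.2355] phi -0.0117 u [-0.0385 -0.0611] theta -0.056 Fz -8.0 T [ 0.003  0.023 -0.019] yaw 1.424
phi [ 0.034   0.0319  0.0257  0.0202  0.0156  0.0116  0.0072 -0.006 ] theta [-0.033 -0.013 -0.009 -0.009 -0.008 -0.007 -0.006 -0.013 -0.016 -0.016
 -0.016 -0.015 -0.014 -0.013]
[[[0.0067, 0.0452, 0.0, 0.0061, -0.0009, -0.0001, 1.0], [0.0064, 0.0431, 0.0, 0.0058, -0.0009, -0.0001, 1.0], [0.0055, 0.037, 0.0, 0.005, -0.0007, -0.0, 1.0], [0.0047, 0.0316, 0.0, 0.0042, -0.0006, -0.0, 1.0], [0.004, 0.027, 0.0, 0.0036, -0.0005, -0.0, 1.0], [0.0034, 0.0231, -0.0, 0.0031, -0.0005, 0.0, 1.0], [0.0028, 0.0187, 0.0, 0.0025, -0.0004, 0.0, 1.0], [0.0008, 0.0056, -0.0, 0.0008, -0.0001, 0.0, 1.0]]]
```

```bash
cat > upd.py <<'E'
s=open("fit.py").read()
s=s.replace(",(12.125,-.0366",",(12.125,-.0366",1)
s=s.replace(".0152]))]",".0152])),(12.8,-.0205+np.array([0,-.0743,-.0706,-.0603,-.0512,-.0411,-.0112])),(13.65,-.0315+np.array([0,-.0136,-.0111,-.0076,-.0045,-.001,.0091])),(14.45,-.0234+np.array([0,-.0015,-.0007,0,.0009,.0015,.0022,.0043,.0043])),(15.5,-.0192+np.array([0,.0303,.0293,.0263,.0232,.0202,.0182,.0152,.0081]))]")
s=s.replace("(12.75,.0563)]","(12.75,.0563),(12.8,.062),(13.6,.0257),(14.4,.0066),(15.45,-.0215),(16.5,-.0385)]")
s=s.replace("12.76,dt","16.52,dt").replace("(s-1.1)/.15","(s-1.2)/.4").replace("u0,b,mgh,s,lag=x","u0,b,mgh,s,lag,of=x").replace("s*np.array([v for _,v in Mz]))","s*np.array([v for _,v in Mz])-of)")
s=s.replace("[.045,0,.21,1.1,.04]","[.045,0,.21,1.1,.04,0]").replace("(lag-.04)/.02]","(lag-.04)/.02,of/.01]").replace("/.004,","/.006,",1)
open("fit2.py","w").write(s)
E
python3 upd.py; timeout 200 python3 fit2.py
```

```text
[5.2500e-02 1.8000e-03 1.9480e-01 1.2699e+00 2.2700e-02 1.1000e-03] [-0.06  1.37  0.21 -0.58 -0.78 -0.83  0.3   0.15  0.32  0.01 -0.05  0.
 -0.76  0.17  0.45 -0.86  0.11]
```

```bash
sed -i 's/u=1.15\*e\[0\]/u=1.27*e[0]+.001/' e.py
python3 - <<'E'
from e import *
u,p0=look3(1);leg(u,7,[0,0,0],[0.5,1,1,1,1,1,1],phi0=p0,b=.0018)
E
```

```text
t 16.55 tcp [0.5566 0.0269 0.2355] phi -0.0118 u [-0.0424 -0.0543] theta -0.0647 Fz -6.5 T [ 0.048  0.082 -0.015] yaw 1.424
phi [0.0487 0.0465 0.0388 0.032  0.0262 0.0198 0.0007] theta [-0.034 -0.008 -0.003 -0.002 -0.     0.    -0.009 -0.014 -0.014 -0.013
 -0.012 -0.011 -0.01 ]
[[[0.0089, 0.0599, -0.0, 0.008, -0.0012, -0.0001, 1.0], [0.0085, 0.0577, 0.0, 0.0077, -0.0011, -0.0001, 1.0], [0.0074, 0.0501, 0.0, 0.0067, -0.001, -0.0001, 1.0], [0.0064, 0.0434, -0.0, 0.0058, -0.0009, -0.0001, 1.0], [0.0056, 0.0376, 0.0, 0.005, -0.0007, -0.0, 1.0], [0.0046, 0.0313, 0.0, 0.0042, -0.0006, -0.0, 1.0], [0.0018, 0.0124, 0.0, 0.0017, -0.0002, 0.0, 1.0]]]
```

>>> play_rows --steps '[[[0.0089,0.06,0,0.008,-0.0012,-0.0001,1],[0.0085,0.0577,0,0.0077,-0.0011,-0.0001,1],[0.0074,0.05,0,0.0067,-0.001,-0.0001,1],[0.0064,0.0434,0,0.0058,-0.0009,-0.0001,1],[0.0056,0.0376,0,0.005,-0.0007,0,1],[0.0046,0.0313,0,0.0042,-0.0006,0,1],[0.0018,0.0124,0,0.0017,-0.0002,0,1]]]'

```text
time: 17.48
tcp_pos: [0.5585, 0.0265, 0.2355]
tcp_rot: [[0.146, 0.989, -0.0], [0.989, -0.146, -0.0], [-0.0, -0.0, -1.0]]
ft_force: [0.0, -0.0, -6.4]
opening: 0.267
gripper_force: 63.7
```

Run:
```python
from e import *
u,p0=look3(1);leg(u,8,[0,0,0],[0.5,1,1,1,1,1,1,1],phi0=p0,b=.0018)
```

```text
t 17.475 tcp [0.5585 0.0265 0.2355] phi 0.0001 u [-0.018  -0.0266] theta -0.0217 Fz -6.4 T [-0.019 -0.025  0.044] yaw 1.424
phi [ 0.0117  0.0101  0.0074  0.005   0.003   0.0013 -0.0006 -0.0063] theta [-0.014 -0.009 -0.008 -0.007 -0.007 -0.007 -0.006 -0.009 -0.011 -0.011
 -0.01  -0.01  -0.01  -0.009]
[[[0.0017, 0.0115, -0.0, 0.0015, -0.0002, -0.0, 1.0], [0.0015, 0.0099, -0.0, 0.0013, -0.0002, -0.0, 1.0], [0.0011, 0.0072, 0.0, 0.001, -0.0001, -0.0, 1.0], [0.0007, 0.0049, -0.0, 0.0007, -0.0001, -0.0, 1.0], [0.0004, 0.0029, 0.0, 0.0004, -0.0001, -0.0, 1.0], [0.0002, 0.0012, -0.0, 0.0002, -0.0, -0.0, 1.0], [-0.0001, -0.0007, 0.0, -0.0001, 0.0, -0.0, 1.0], [-0.0009, -0.0063, 0.0, -0.0008, 0.0001, -0.0, 1.0]]]
```

>>> play_rows --steps '[[[0.002,0.0135,0,0.0018,-0.0002,0,1],[0.0018,0.012,0,0.0016,-0.0002,0,1],[0.0013,0.009,0,0.0012,-0.0001,0,1],[0.001,0.007,0,0.0009,-0.0001,0,1],[0.0007,0.005,0,0.0006,-0.0001,0,1],[0.0004,0.003,0,0.0004,0,0,1],[0.0002,0.001,0,0.0001,0,0,1],[-0.0006,-0.004,0,-0.0005,0.0001,0,1]]]'

```text
time: 18.52
tcp_pos: [0.558, 0.0267, 0.2355]
tcp_rot: [[0.146, 0.989, 0.003], [0.989, -0.146, -0.001], [-0.0, 0.003, -1.0]]
ft_force: [0.0, -0.4, -6.3]
opening: 0.269
gripper_force: 63.7
```

Run:
```python
from e import *
u,p0=look3(1);leg(u,8,[0,0,0],[0.5,1,1,1,1,1,1,1],phi0=p0,b=.0013)
p=np.load("top_p.npy");c=np.load("top_c.npy").astype(int)
q=p[170:255,305:375];k=c[170:255,305:375]
m=(q[...,2]>.04)&(q[...,2]<.06)
d=np.radians(10.8);X=np.array([np.cos(d),np.sin(d)]);Y=np.array([-X[1],X[0]])
a=(q[...,:2]-[.502,-.251]);s=a@X;t=a@Y;b=k.mean(-1)
for lo in np.arange(-.12,.125,.01):
    w=m&(s>lo)&(s<lo+.01)&(abs(t)<.05);print(round(lo+.005,3),b[w].mean().round(),q[...,2][w].mean().round(4),end=" | ")
```

```text
t 18.525 tcp [0.558  0.0267 0.2355] phi -0.0031 u [-0.0115 -0.0187] theta -0.0166 Fz -6.3 T [0.038 0.017 0.021] yaw 1.424
phi [ 0.0069  0.006   0.0043  0.0027  0.0014  0.0003 -0.001  -0.0047] theta [-0.011 -0.006 -0.006 -0.005 -0.005 -0.005 -0.005 -0.007 -0.008 -0.008
 -0.007 -0.007 -0.007 -0.007]
[[[0.0015, 0.0099, 0.0, 0.0013, -0.0002, -0.0, 1.0], [0.0013, 0.009, 0.0, 0.0012, -0.0002, -0.0, 1.0], [0.0011, 0.0072, 0.0, 0.001, -0.0001, -0.0, 1.0], [0.0008, 0.0057, 0.0, 0.0008, -0.0001, 0.0, 1.0], [0.0007, 0.0044, 0.0, 0.0006, -0.0001, 0.0, 1.0], [0.0005, 0.0033, 0.0, 0.0004, -0.0001, 0.0, 1.0], [0.0003, 0.002, -0.0, 0.0003, -0.0, 0.0, 1.0], [-0.0002, -0.0017, -0.0, -0.0002, 0.0, -0.0, 1.0]]]
-0.115 211.0 0.042 | -0.105 179.0 0.0424 | -0.095 112.0 0.0429 | -0.085 121.0 0.0435 | -0.075 115.0 0.0436 | -0.065 193.0 0.0423 | -0.055 216.0 0.043 | -0.045 162.0 0.0506 | -0.035 159.0 0.0509 | -0.025 159.0 0.0512 | -0.015 161.0 0.0513 | -0.005 160.0 0.0503 | 0.005 154.0 0.0513 | 0.015 144.0 0.0509 | 0.025 140.0 0.0515 | 0.035 141.0 0.0507 | 0.045 143.0 0.0512 | 0.055 141.0 0.0511 | 0.065 140.0 0.0505 | 0.075 140.0 0.051 | 0.085 143.0 0.0508 | 0.095 151.0 0.0503 | 0.105 155.0 0.0495 | 0.115 174.0 0.0431 | 0.125 nan nan | <stdin>:9: RuntimeWarning: Mean of empty slice.
  ret = ret.dtype.type(ret / rcount)
```

>>> play_rows --steps '[[[0.0016,0.0105,0,0.0014,-0.0002,0,1],[0.0014,0.0095,0,0.0013,-0.0002,0,1],[0.0011,0.0077,0,0.001,-0.0001,0,1],[0.0009,0.006,0,0.0008,-0.0001,0.002,1],[0.0007,0.005,0,0.0007,-0.0001,0.007,1],[0.0005,0.0035,0,0.0005,-0.0001,0.013,1],[0.0003,0.002,0,0.0003,0,0.018,1],[-0.0002,-0.0015,0,-0.0002,0,0.02,1]]]'

```text
time: 19.58
tcp_pos: [0.5581, 0.0266, 0.2562]
tcp_rot: [[0.146, 0.989, 0.005], [0.989, -0.146, -0.001], [-0.0, 0.005, -1.0]]
ft_force: [0.9, 0.6, -7.6]
opening: 0.271
gripper_force: 63.8
```

Run:
```python
from e import *
u,p0=look3(1);s=np.arange(1,10)/9;h=.5*(3*s**2-2*s**3)
R=ctrl.get_obs();t=R["tcp_pos"]
s=np.arange(1,9)/8
leg(u,8,[(.5315-t[0])*.5,(-.2454-t[1])*.5,0],3*s**2-2*s**3,phi0=p0,b=.0013)
```

```text
t 19.575 tcp [0.5581 0.0266 0.2562] phi -0.0055 u [0.0049 0.0037] theta 0.0017 Fz -7.6 T [-0.01   0.006  0.02 ] yaw 1.424
phi [-0.0137 -0.0129 -0.0115 -0.0106 -0.0101 -0.0099 -0.0098 -0.008 ] theta [-0.003 -0.007 -0.008 -0.008 -0.008 -0.008 -0.008 -0.007 -0.006 -0.006
 -0.006 -0.006 -0.006 -0.007]
[[[-0.0012, -0.0081, 0.0, -0.0017, -0.0057, -0.0, 1.0], [-0.0011, -0.0073, 0.0, -0.003, -0.0211, -0.0, 1.0], [-0.0009, -0.006, 0.0, -0.005, -0.0429, -0.0, 1.0], [-0.0008, -0.0051, 0.0, -0.0073, -0.0679, -0.0, 1.0], [-0.0007, -0.0046, 0.0, -0.0097, -0.0929, -0.0, 1.0], [-0.0007, -0.0044, 0.0, -0.0117, -0.1147, -0.0, 1.0], [-0.0006, -0.0043, 0.0, -0.0132, -0.1301, -0.0, 1.0], [-0.0004, -0.0025, 0.0, -0.0136, -0.136, -0.0, 1.0]]]
```

>>> play_rows --steps '[[[-0.0012,-0.008,0,-0.0017,-0.0057,0,1],[-0.0011,-0.0072,0,-0.003,-0.021,0,1],[-0.0009,-0.006,0,-0.005,-0.043,0,1],[-0.0008,-0.005,0,-0.0073,-0.068,0,1],[-0.0007,-0.0045,0,-0.0097,-0.093,0,1],[-0.0007,-0.0044,0,-0.0117,-0.115,0,1],[-0.0006,-0.0043,0,-0.0132,-0.13,0,1],[-0.0004,-0.0025,0,-0.0136,-0.136,0,1]]]'

```text
time: 20.62
tcp_pos: [0.5439, -0.1105, 0.2554]
tcp_rot: [[0.148, 0.989, 0.006], [0.989, -0.148, -0.001], [-0.0, 0.007, -1.0]]
ft_force: [0.1, 0.9, -6.6]
opening: 0.269
gripper_force: 63.7
```

Run:
```python
from e import *
u,p0=look3(1);t=ctrl.get_obs()["tcp_pos"]
s=np.arange(1,9)/8
leg(u,8,[.5315-t[0],-.2454-t[1],0],3*s**2-2*s**3,phi0=p0,b=.0013)
```

```text
t 20.625 tcp [ 0.5439 -0.1105  0.2554] phi -0.0065 u [0.0061 0.0107] theta 0.0022 Fz -6.6 T [ 0.186 -0.039 -0.007] yaw 1.422
phi [-0.015  -0.014  -0.0124 -0.0114 -0.0108 -0.0105 -0.0104 -0.0082] theta [-0.002 -0.007 -0.008 -0.008 -0.008 -0.009 -0.008 -0.007 -0.006 -0.006
 -0.006 -0.006 -0.006 -0.007]
[[[-0.0012, -0.0084, 0.0, -0.0017, -0.0056, -0.0, 1.0], [-0.0011, -0.0074, 0.0, -0.0029, -0.0209, -0.0, 1.0], [-0.0009, -0.0059, 0.0, -0.0047, -0.0425, -0.0, 1.0], [-0.0007, -0.0048, 0.0, -0.0069, -0.0673, -0.0, 1.0], [-0.0006, -0.0042, 0.0, -0.0091, -0.092, -0.0, 1.0], [-0.0006, -0.004, 0.0, -0.0111, -0.1136, -0.0, 1.0], [-0.0006, -0.0038, 0.0, -0.0125, -0.1289, -0.0, 1.0], [-0.0002, -0.0017, 0.0, -0.0127, -0.1347, -0.0, 1.0]]]
```

>>> play_rows --steps '[[[-0.0012,-0.0084,0,-0.0017,-0.0056,0,1],[-0.0011,-0.0074,0,-0.0029,-0.021,0,1],[-0.0009,-0.006,0,-0.0047,-0.0425,0,1],[-0.0007,-0.005,0,-0.0069,-0.067,0,1],[-0.0006,-0.0042,0,-0.0091,-0.092,0,1],[-0.0006,-0.004,0,-0.011,-0.1136,0,1],[-0.0006,-0.0038,0,-0.0125,-0.129,0,1],[-0.0002,-0.0017,0,-0.0127,-0.1347,0,1]]]'

```text
time: 21.68
tcp_pos: [0.5313, -0.2451, 0.2554]
tcp_rot: [[0.148, 0.989, 0.008], [0.989, -0.148, -0.001], [0.0, 0.008, -1.0]]
ft_force: [0.0, 0.9, -6.4]
opening: 0.27
gripper_force: 63.7
```

Run:
```python
from e import *
u,p0=look3(1)
leg(u,9,[0,0,-.038],[.08,.25,.45,.65,.8,.9,.96,1.,1.05],phi0=p0,b=.0013,phie=-.003)
f=cams.grab_frame("top");p=pts(f);o=ctrl.get_obs()
cv2.imwrite("pics/t2.png",cv2.resize(f["pixels"][140:280,270:410,::-1],(560,560)))
```

```text
t 21.675 tcp [ 0.5313 -0.2451  0.2554] phi -0.0083 u [0.0126 0.0146] theta 0.0087 Fz -6.4 T [ 0.211 -0.046 -0.02 ] yaw 1.423
phi [-0.0229 -0.0223 -0.0205 -0.0188 -0.0174 -0.0163 -0.0152 -0.0139 -0.0084] theta [ 0.001 -0.005 -0.006 -0.007 -0.007 -0.008 -0.008 -0.008 -0.006 -0.004
 -0.004 -0.003 -0.003 -0.003 -0.002]
[[[-0.0022, -0.0144, 0.0, -0.0019, 0.0003, -0.0031, 1.0], [-0.0021, -0.0139, 0.0, -0.0019, 0.0003, -0.0095, 1.0], [-0.0018, -0.0121, 0.0, -0.0016, 0.0002, -0.0171, 1.0], [-0.0016, -0.0105, 0.0, -0.0014, 0.0002, -0.0247, 1.0], [-0.0014, -0.0091, 0.0, -0.0012, 0.0002, -0.0304, 1.0], [-0.0012, -0.0079, 0.0, -0.0011, 0.0002, -0.0342, 1.0], [-0.001, -0.0069, 0.0, -0.0009, 0.0001, -0.0365, 1.0], [-0.0008, -0.0056, 0.0, -0.0007, 0.0001, -0.038, 1.0], [-0.0, -0.0001, 0.0, -0.0, 0.0, -0.0399, 1.0]]]
```

View pics/t2.png

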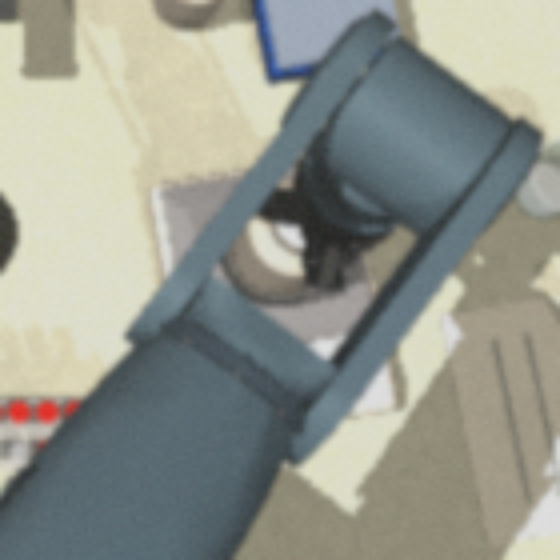

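The top view shows the bottle and tub at about (280,260), over the middle of the pan. The wrist moment about x suggests some lean along the bar line; I check it in the scene view.

Run:
```python
from e import *
p=pts(cams.grab_frame("scene"))
m=(abs(p[...,0]-.55)<.08)&(abs(p[...,1]+.245)<.09)
for z in np.arange(.06,.29,.015):
    y=p[m&(p[...,2]>z)&(p[...,2]<z+.015)][:,1]
    if len(y)>20: print(round(z+.007,3),len(y),np.percentile(y,[3,97]).round(4),np.mean(np.percentile(y,[3,97])).round(4))
u,p0=look3(1)
leg(u,9,[0,0,-.038],[.08,.25,.45,.65,.8,.9,.96,1.,1.05],phi0=p0,b=.0013,phie=-.003)
```

```text
0.097 75 [-0.2782 -0.1952] -0.2367
0.112 82 [-0.2853 -0.1811] -0.2332
0.127 191 [-0.2966 -0.1817] -0.2391
0.142 83 [-0.2982 -0.1825] -0.2403
0.157 74 [-0.2971 -0.1812] -0.2392
0.172 86 [-0.2978 -0.1813] -0.2396
0.187 83 [-0.2983 -0.1829] -0.2406
0.202 83 [-0.2976 -0.1809] -0.2392
0.217 116 [-0.2963 -0.1841] -0.2402
0.232 199 [-0.2959 -0.1831] -0.2395
0.247 67 [-0.2991 -0.1805] -0.2398
0.262 116 [-0.2972 -0.1824] -0.2398
0.277 106 [-0.2977 -0.1814] -0.2396
t 21.825 tcp [ 0.5316 -0.2437  0.2554] phi -0.0083 u [0.0148 0.0208] theta 0.0114 Fz -6.6 T [-0.152  0.079  0.007] yaw 1.424
phi [-0.0258 -0.0251 -0.0229 -0.0209 -0.0192 -0.0178 -0.0165 -0.015  -0.0087] theta [ 0.003 -0.005 -0.006 -0.007 -0.007 -0.008 -0.008 -0.009 -0.006 -0.004
 -0.003 -0.003 -0.003 -0.003 -0.002]
[[[-0.0025, -0.0172, 0.0, -0.0023, 0.0003, -0.0031, 1.0], [-0.0024, -0.0166, 0.0, -0.0022, 0.0003, -0.0095, 1.0], [-0.0021, -0.0144, 0.0, -0.0019, 0.0003, -0.0171, 1.0], [-0.0018, -0.0124, 0.0, -0.0017, 0.0002, -0.0247, 1.0], [-0.0016, -0.0107, 0.0, -0.0014, 0.0002, -0.0304, 1.0], [-0.0014, -0.0093, 0.0, -0.0012, 0.0002, -0.0342, 1.0], [-0.0012, -0.0081, 0.0, -0.0011, 0.0002, -0.0365, 1.0], [-0.001, -0.0065, -0.0, -0.0009, 0.0001, -0.038, 1.0], [-0.0001, -0.0004, 0.0, -0.0001, 0.0, -0.0399, 1.0]]]
```

>>> play_rows --steps '[[[-0.0027,-0.018,0,-0.0024,0.0003,-0.0031,1],[-0.0025,-0.017,0,-0.0023,0.0003,-0.0095,1],[-0.0022,-0.015,0,-0.002,0.0003,-0.017,1],[-0.0019,-0.013,0,-0.0017,0.0002,-0.0245,1],[-0.0017,-0.011,0,-0.0015,0.0002,-0.03,1],[-0.0014,-0.0095,0,-0.0013,0.0002,-0.034,1],[-0.0012,-0.0083,0,-0.0011,0.0002,-0.0365,1],[-0.001,-0.0065,0,-0.0009,0.0001,-0.038,1],[0,-0.0005,0,-0.0001,0,-0.039,1]]]'

```text
time: 23.0
tcp_pos: [0.5318, -0.2444, 0.2182]
tcp_rot: [[0.147, 0.989, 0.01], [0.989, -0.146, -0.003], [-0.001, 0.01, -1.0]]
ft_force: [-2.5, 1.7, 5.9]
opening: 0.272
gripper_force: 65.8
```

Run:
```python
from e import *
u,p0=look3(2);leg(u,6,[0,0,-.003],[.1,.3,.5,.7,.9,1],phi0=p0,b=.0013,phie=-.003)
```

```text
t 23.0 tcp [ 0.5318 -0.2444  0.2182] phi -0.0104 u [-0.0113 -0.0131] theta -0.0237 Fz 5.9 T [0.461 0.969 0.054] yaw 1.424
t 23.05 tcp [ 0.532  -0.2445  0.2183] phi -0.0103 u [-0.0124 -0.0152] theta -0.025 Fz 4.6 T [ 0.397  0.943 -0.002] yaw 1.424
phi [ 0.0116  0.0109  0.0081  0.0057  0.0033 -0.0025] theta [-0.014 -0.005 -0.003 -0.003 -0.003 -0.006 -0.007 -0.006 -0.006 -0.005
 -0.004 -0.003]
[[[0.0032, 0.0217, 0.0, 0.0029, -0.0004, -0.0003, 1.0], [0.0031, 0.0209, -0.0, 0.0028, -0.0004, -0.0009, 1.0], [0.0027, 0.0182, 0.0, 0.0024, -0.0004, -0.0015, 1.0], [0.0023, 0.0158, -0.0, 0.0021, -0.0003, -0.0021, 1.0], [0.002, 0.0134, 0.0, 0.0018, -0.0003, -0.0027, 1.0], [0.0011, 0.0077, 0.0, 0.001, -0.0002, -0.003, 1.0]]]
```

Landed: Fz went from −6.5 to +5 N. I ease up slightly, then open and check.

>>> play_rows --steps '[[[0.0006,0.004,0,0.0005,0,0.0005,1],[0.0006,0.004,0,0.0005,0,0.0005,1],[0.0006,0.004,0,0.0005,0,0.0005,0.6],[0.0006,0.004,0,0.0005,0,0.0005,0.4],[0.0006,0.004,0,0.0005,0,0.0005,0.2],[0.0006,0.004,0,0.0005,0,0.0005,0],[0.0006,0.004,0,0.0005,0,0.0005,0],[0.0006,0.004,0,0.0005,0,0.0005,0],[0.0006,0.004,0,0.0005,0,0.0005,0]]]'

```text
time: 24.22
tcp_pos: [0.5319, -0.244, 0.217]
tcp_rot: [[0.146, 0.989, 0.005], [0.989, -0.146, -0.001], [-0.0, 0.005, -1.0]]
ft_force: [-1.1, 0.9, 0.6]
opening: 0.998
gripper_force: 0.0
```

Run:
```python
from e import *
u,p0=look3(1);o=ctrl.get_obs();print(o["opening"],o["gripper_force"],o["ft_force"])
cv2.imwrite("pics/w5.png",cams.grab_frame("wrist")["pixels"][:,:,::-1])
```

```text
t 24.225 tcp [ 0.5319 -0.244   0.217 ] phi -0.0051 u [-0.0067 -0.014 ] theta -0.0125 Fz 0.6 T [ 0.002 -0.025  0.022] yaw 1.424
1.0015172078465442 0.0 [-0.55918377 -0.29948185 -0.24159114]
```

View pics/w5.png

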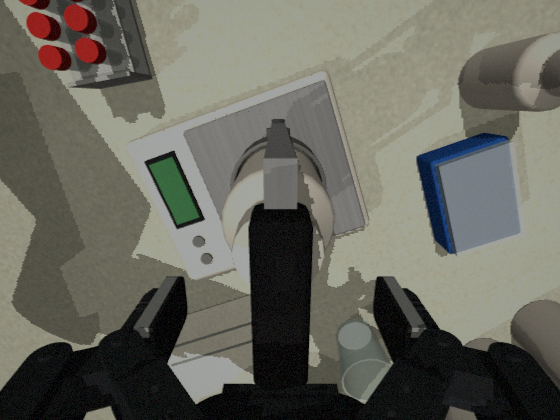

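The carrier stands on the pan, with the bar free at (280,290) between the open fingers at u≈165 and 390. I retreat straight up.

>>> play_rows --steps '[[[0,0,0,0,0,0.01,0],[0,0,0,0,0,0.03,0],[0,0,0,0,0,0.06,0],[0,0,0,0,0,0.09,0],[0,0,0,0,0,0.12,0],[0,0,0,0,0,0.14,0],[0,0,0,0,0,0.14,0],[0,0,0,0,0,0.14,0],[0,0,0,0,0,0.14,0],[0,0,0,0,0,0.14,0],[0,0,0,0,0,0.14,0],[0,0,0,0,0,0.14,0]]]'

```text
time: 25.82
tcp_pos: [0.5319, -0.244, 0.3568]
tcp_rot: [[0.146, 0.989, 0.005], [0.989, -0.146, -0.001], [0.0, 0.005, -1.0]]
ft_force: [0.0, -0.1, -0.1]
opening: 0.996
gripper_force: 0.0
```

Run:
```python
from e import *
f=cams.grab_frame("wrist");p=pts(f);c=f["pixels"].astype(int);o=ctrl.get_obs();print(o["time"],o["tcp_pos"],o["ft_force"])
d=np.hypot(p[...,0]-.53,p[...,1]+.245)<.08
m=d&(p[...,2]>.225)&(p[...,2]<.245)&(c.min(-1)>100);q=p[m];print("cap",m.sum(),cv2.minEnclosingCircle(q[:,:2].astype(np.float32)) if len(q) else "",np.median(q[:,2]))
m=d&(c.max(-1)<70)&(p[...,2]>.27)&(p[...,2]<.30);q=p[m];print("bar",m.sum(),q.mean(0),np.percentile(q[:,2],[5,95]))
m=(p[...,2]>.0475)&(p[...,2]<.056)&(np.hypot(p[...,0]-.53,p[...,1]+.245)<.13);q=p[m];print("pan",cv2.minAreaRect(q[:,:2].astype(np.float32)))
cv2.imwrite("pics/w6.png",f["pixels"][:,:,::-1])
```

```text
25.875 [ 0.5318836  -0.24399531  0.35692743] [-0.1723086  -0.04126709  0.92891887]
cap 449 ((0.5303863883018494, -0.24319128692150116), 0.025726813822984695) 0.23460510935882928
bar 2808 [ 0.53198829 -0.23887214  0.28904737] [0.28666197 0.29066712]
pan ((0.5304152369499207, -0.24651335179805756), (0.15448233485221863, 0.1644623577594757), 10.67546272277832)
```

View pics/w6.png

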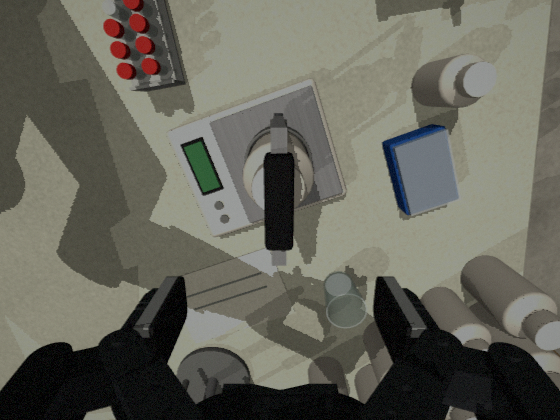

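The cap centre is 3 mm from the pan centre, the bottle is level at the expected height and the gripper is clear. I hand the job in.

```bash
python3 -c "
from bench import ctrl
print(ctrl.job_done())"
```

```text
the job is handed in; nothing more can be done
None
```

The job is handed in, with no verdict returned: the carrier was held over the mat for about 7.5 s with lean within about 0.06 rad, after swinging to about 0.25 rad on arrival, and it now stands released about 3 mm from the pan centre (the real fingertips sit about 43 mm short of the stated TCP, so the first grasp closed above the bar and was redone).

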